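# Restock the toiletry tray of a bedside cabinet

## Task

Draw the tray of the bedside cabinet right out, turn the washed bottle board over so that its wells face up, and lay it flat in the tray. Then stand every toiletry bottle upright in a well of its own, and push the tray fully home with the bottles standing in it. Leave the guest's phone, camera, glass and clock where they are.

Things in the scene. Friction and masses are not known exactly. Their poses are not given: they have to be found in the camera images.
- tray (a joint): how far the pull-out tray of the bedside cabinet is drawn out, in m: 0 = fully home (its front panel closes the cabinet's mouth), 0.31 = fully out against its stop. It slides level and straight along the cabinet's x axis (out = the cabinet's -x), stays where it is left, and takes about 2 N to move.
- cabinet: fixed oak bedside cabinet, 340 mm deep, 180 mm wide, 165 mm high, with an open mouth in front for the tray (156 mm wide, up to 149 mm above the table). Origin: on the table under the middle of its front face. x points into the cabinet, away from the mouth (the front faces roughly the robot's right, world -y), y across its width, z up.
- tray_floor (a point): centre of the tray's inner floor, 20 mm above the table. Axes as the cabinet's. The inner floor (black) is 242 mm long in x and 116 mm wide in y; rims 10 mm high, 6 mm thick at the sides and back; front panel (at -x) 12 mm thick, 146 mm wide, 30 mm above the floor, its outer face 133 mm from this point.
- tray_handle (a point): middle of the tray's dark bar handle, 40 mm above the table: a round bar of 10 mm diameter, 96 mm long across the tray (along the cabinet's y), standing 45 mm in front of the front panel, open above and below.
- board: loose bottle board, pale plywood, 218 x 64 x 24 mm, 0.22 kg; five square wells in one face, grey felt on the plain back; it can stand on its end. Origin: centre of the well face. x along its 218 mm length, y along its 64 mm width, z from the well face towards the back (up while it lies face down, as at the start; down once the wells face up); back at z = +24 mm.
- well1 (a point): centre of the floor of well 1 of the board, at x = -84 mm along it: 37 mm square, 16 mm deep, rims slightly bevelled, sides parallel to the board's; wells are 42 mm apart (centre to centre) along the board's length. Axes as the board's.
- well2 (a point): centre of the floor of well 2 of the board, at x = -42 mm along it: 37 mm square, 16 mm deep, rims slightly bevelled, sides parallel to the board's; wells are 42 mm apart (centre to centre) along the board's length. Axes as the board's.
- well3 (a point): centre of the floor of well 3 of the board, at x = 0 mm along it: 37 mm square, 16 mm deep, rims slightly bevelled, sides parallel to the board's; wells are 42 mm apart (centre to centre) along the board's length. Axes as the board's.
- well4 (a point): centre of the floor of well 4 of the board, at x = 42 mm along it: 37 mm square, 16 mm deep, rims slightly bevelled, sides parallel to the board's; wells are 42 mm apart (centre to centre) along the board's length. Axes as the board's.
- well5 (a point): centre of the floor of well 5 of the board, at x = 84 mm along it: 37 mm square, 16 mm deep, rims slightly bevelled, sides parallel to the board's; wells are 42 mm apart (centre to centre) along the board's length. Axes as the board's.
- bottle1: loose toiletry bottle, amber with a black cap: square body 30 x 30 mm (corners rounded), 58 mm high, then a round cap of 22 mm diameter from 62 to 84 mm height; 70 g, heavy base. Origin: centre of its underside, z towards the cap, x and y square to its sides. May be absent.
- bottle2: loose toiletry bottle, green with a white cap: square body 30 x 30 mm (corners rounded), 58 mm high, then a round cap of 22 mm diameter from 62 to 84 mm height; 70 g, heavy base. Origin: centre of its underside, z towards the cap, x and y square to its sides. May be absent.
- bottle3: loose toiletry bottle, blue with a white cap: square body 30 x 30 mm (corners rounded), 58 mm high, then a round cap of 22 mm diameter from 62 to 84 mm height; 70 g, heavy base. Origin: centre of its underside, z towards the cap, x and y square to its sides. May be absent.
- bottle4: loose toiletry bottle, orange with a black cap: square body 30 x 30 mm (corners rounded), 58 mm high, then a round cap of 22 mm diameter from 62 to 84 mm height; 70 g, heavy base. Origin: centre of its underside, z towards the cap, x and y square to its sides. May be absent.
- bottle5: loose toiletry bottle, white with a white cap: square body 30 x 30 mm (corners rounded), 58 mm high, then a round cap of 22 mm diameter from 62 to 84 mm height; 70 g, heavy base. Origin: centre of its underside, z towards the cap, x and y square to its sides. May be absent.
- phone: guest's phone lying flat, 72 x 150 x 9 mm (long along its y); origin: centre of its underside. Not to be moved.
- camera: guest's camera standing on top of the cabinet, 130 mm wide, 90 mm high, lens to its -x; origin: centre of its underside. Not to be moved.
- tumbler: drinking glass, 68 mm diameter at the rim, 95 mm high, upright; origin: centre of its underside. Not to be moved.
- clock: white alarm clock, 50 x 110 x 81 mm; origin: centre of its underside. Not to be moved.

How it is judged (in metres and radians):
On the way, in this order (a step that is already met when the one before it is completed fails the run):
1. the tray is drawn right out (value of joint tray above 0.285 m), for 0.2 s.
2. the board lies flat in the drawn-out tray with its wells up (angle between board's own z axis and vertical above 3.04159 rad and x of board in the frame of tray_floor between -0.016 and 0.016 m and y of board in the frame of tray_floor between -0.026 and 0.026 m and z of board in the frame of tray_floor between 0.018 and 0.029 m and value of joint tray above 0.26 m), for 0.2 s.
3. every bottle stands in a well of the board, the tray still out (all of step 2 and angle between each of bottle1, bottle2, bottle3, bottle4, bottle5's own z axis and vertical below 0.15 rad and (distance between bottle1 and well1 below 0.008 m or distance between bottle1 and well2 below 0.008 m or distance between bottle1 and well3 below 0.008 m or distance between bottle1 and well4 below 0.008 m or distance between bottle1 and well5 below 0.008 m) and (distance between bottle2 and well1 below 0.008 m or distance between bottle2 and well2 below 0.008 m or distance between bottle2 and well3 below 0.008 m or distance between bottle2 and well4 below 0.008 m or distance between bottle2 and well5 below 0.008 m) and (distance between bottle3 and well1 below 0.008 m or distance between bottle3 and well2 below 0.008 m or distance between bottle3 and well3 below 0.008 m or distance between bottle3 and well4 below 0.008 m or distance between bottle3 and well5 below 0.008 m) and (distance between bottle4 and well1 below 0.008 m or distance between bottle4 and well2 below 0.008 m or distance between bottle4 and well3 below 0.008 m or distance between bottle4 and well4 below 0.008 m or distance between bottle4 and well5 below 0.008 m) and (distance between bottle5 and well1 below 0.008 m or distance between bottle5 and well2 below 0.008 m or distance between bottle5 and well3 below 0.008 m or distance between bottle5 and well4 below 0.008 m or distance between bottle5 and well5 below 0.008 m)), for 0.2 s.
At the end, for the whole second after the job is handed in: The tray is home to within 8 mm, the board lies flat in it with the wells up (within 6 degrees, inside the rims), every bottle present stands on the floor of a well (within 8 mm of its centre, upright within 8 degrees), and all is at rest (value of joint tray below 0.008 m and angle between board's own z axis and vertical above 3.04159 rad and x of board in the frame of tray_floor between -0.016 and 0.016 m and y of board in the frame of tray_floor between -0.026 and 0.026 m and z of board in the frame of tray_floor between 0.018 and 0.029 m and angle between each of bottle1, bottle2, bottle3, bottle4, bottle5's own z axis and vertical below 0.15 rad and (distance between bottle1 and well1 below 0.008 m or distance between bottle1 and well2 below 0.008 m or distance between bottle1 and well3 below 0.008 m or distance between bottle1 and well4 below 0.008 m or distance between bottle1 and well5 below 0.008 m) and (distance between bottle2 and well1 below 0.008 m or distance between bottle2 and well2 below 0.008 m or distance between bottle2 and well3 below 0.008 m or distance between bottle2 and well4 below 0.008 m or distance between bottle2 and well5 below 0.008 m) and (distance between bottle3 and well1 below 0.008 m or distance between bottle3 and well2 below 0.008 m or distance between bottle3 and well3 below 0.008 m or distance between bottle3 and well4 below 0.008 m or distance between bottle3 and well5 below 0.008 m) and (distance between bottle4 and well1 below 0.008 m or distance between bottle4 and well2 below 0.008 m or distance between bottle4 and well3 below 0.008 m or distance between bottle4 and well4 below 0.008 m or distance between bottle4 and well5 below 0.008 m) and (distance between bottle5 and well1 below 0.008 m or distance between bottle5 and well2 below 0.008 m or distance between bottle5 and well3 below 0.008 m or distance between bottle5 and well4 below 0.008 m or distance between bottle5 and well5 below 0.008 m) and linear speed of each of bottle1, bottle2, bottle3, bottle4, bottle5, board below 0.02 m/s); the robot touches nothing.
It fails at once if the guest's phone is moved by more than 25 mm (distance of phone from where it was at the start of the episode above 0.025 m).
It fails at once if the guest's camera is moved by more than 25 mm (distance of camera from where it was at the start of the episode above 0.025 m).
It fails at once if the guest's tumbler is moved by more than 25 mm (distance of tumbler from where it was at the start of the episode above 0.025 m).
It fails at once if the guest's alarm clock is moved by more than 25 mm (distance of clock from where it was at the start of the episode above 0.025 m).
Of bottle1, bottle2, bottle3, bottle4, bottle5 only 3 to 5 are there at a start; the rules pass over those that are not, and their reading is None.
At some moment in a run one of bottle1, bottle2, bottle3, bottle4, bottle5, board may be knocked a few centimetres aside while the robot is not near it.
It also fails if it takes over 210 s, if anything falls off the work surface, if the arm or the gripper's body presses on something with over 40 N, if the wrist force passes 120 N, or if a joint passes its speed limit or range.

## Robot

A 7-joint arm with a two-finger parallel gripper is mounted at the origin on the work surface. World frame = base frame: x ahead of the robot, y to its left, z up, the work surface at z = 0. Lengths are in mm, angles in rad, forces in N, time in s.
With the tool pointing down it reaches from about 400 to 850 mm from the base axis. Payload 10.4 kg.
Tool frame: the origin (TCP) lies at the very end of the fingers, on their centre line; the grasp point (between the pads) lies 19 mm behind it; z points along the fingers, y is the line along which they close (so a half turn about z gives the same grasp; the last joint's range is limited). The gripper opens to 87 mm and grips with 3 to 60 N. Pads are 19 mm wide; open, the fingers measure 117 mm over their backs; the gripper's body (75 mm by 190 mm) begins 51 mm behind the grasp point.
Start: joints at [-1.323, 0.332, -0.065, 1.46, 0.022, 1.35, -0.088], TCP at [167.175, 602.25, 222.576] pointing down, gripper open.
Joint ranges: [-2.6, 2.6], [-0.5, 2.12], [-1.47, 1.34], [0.16, 2.42], [-1.27, 4.41], [0.06, 2.06], [-2.6, 2.6]. Speed limits (rad/s): [2.22, 2.22, 2.79, 2.79, 3.14, 3.14, 3.14].

## Interface

Orientations are given as a rotation vector (axis times angle).
In Python, from rig import manip gives the robot as it stands.
- The arm moves only by the tool apply_moves, never from a script. Its argument "plan" is a list of rows, each a list of 6 numbers: the shift along the tool's x, y, z normalised to -1 to 1, where 1 is 60 cm, then the turn, a rotation vector about the tool's x, y, z normalised to -1 to 1, where 1 is 45 degrees. A call has 1 to 5 rows; each row shifts and turns the commanded pose from where the row before left it, along the tool's axes as they then stand; what a row does not reach is not made up. A row lasts 1/10 s, in which the tool goes at most 50 mm and 8.59 degrees, less where a joint would pass 70% of its speed; a pose out of reach is approached as far as the arm can. A call with a number of a shift or a turn outside -1 to 1 is refused whole. A call with a gripper value outside its range is refused whole. "grip" is the closure, from 0 (fully open) to 1 (shut), set as the call begins (left out, the last holds). The fingers move at their own pace and stop on an object; "squeeze" is the grip in N (left out, the last holds). Time passes only in rows, so rows that do not move let the fingers close. It gives the time, the measured TCP pose, the force, the opening and the grip force at its end, in the units of the state.
- manip.sense(): the state, without advancing time (a new reading comes with each control period).
- manip.get_image(name): name is "side" or "top"; returns the picture (400x640x3 uint8, red, green, blue); there is no depth.
- manip.get_calibration(name): a dict with "fov_y" (degrees; the focal length in pixels is half the picture's height over the tangent of half this angle, whatever the lens; pixels are square), "cx", "cy" (the principal point, pixels), "k1" (the pictures are not rectified: a ray, as slopes to the right and down, at radius r is drawn at 1 + k1 r^2 times it, then the intrinsics apply), "T" (4x4, takes a point from camera to world coordinates). Camera axes: x right, y up, looking along -z (the intrinsics and any distortion apply to the point x, -y, -z); pixel columns grow to the right and rows downward; lengths in mm; the calibration is good to about 2 mm. A picture is of the moment at which its call begins. get_calibration takes no time and is no camera call.
- manip.finish_job(): hands the job in; it is judged then, once.
Trained networks look in the newest picture that a camera, given by its name, has taken for a name from the list of things; names that differ only in an ending like _2 or _b are one class to them, and where a whole thing is asked for, a point or a joint stands for the part that bears it (a point fixed in the world has none). Each returns a list of dicts, best first, with "confidence" (0 to 1); they miss things now and then, are a little off and sometimes report something else, mostly with a low value. They report only what shows in the picture. A call takes as long as a camera call.
- manip.trace(name, camera): "pixels" (400x640 bool, what is visible of it) and "rect" ([centre column, centre row, width, height] in pixels, round what is visible of it).
- manip.tip_of(name, camera): "xy" ([column, row] in pixels: a listed point, or the origin of a listed thing).
The state is a dict: "clock": time; "q": joint angles; "joint_vel": joint speeds; "joint_efforts": joint torques, N m; "eef_pos": TCP position; "eef_rot": TCP orientation; "force": force on the tool from outside, world axes, zero at the start; "wrist_torque": the same for the moment, N m; "opening": finger opening in mm; "grasp_force": force on a finger pad.
Only numpy, scipy, OpenCV 4.12 (cv2) and the standard library are available. Lean on these libraries where they do the work, as an engineer would, in place of code of your own. Each camera call takes 0.05 s, during which the arm holds its last target. There are 200 camera calls.

## Working session

There is one attempt and no reset: what is moved stays moved. The work goes in short steps, Python scripts to look and compute and a tool call to move; the robot and the scene stay as the last step left them, time stands still between calls to the robot, and variables do not carry over. Pictures are saved under pics/ and viewed, at most 14 in all, crops included, and the job is handed in when it is done.

Besides the shell and the picture viewer there is one more tool, called as name(argument=value, ...) on one line, values as JSON. apply_moves: Moves the arm, as the interface text tells. Its arguments: {"type":"object","properties":{"plan":{"type":"array","items":{"type":"array","items":{"type":"number"}}},"grip":{"type":"number"},"squeeze":{"type":"number"}},"required":["plan"]}

```bash
ls; mkdir -p pics; cat > h.py <<'E'
import numpy as np, cv2
from rig import manip
from scipy.spatial.transform import Rotation as R
C={n:manip.get_calibration(n) for n in("side","top")}
def ray(cam,px):
    c=C[cam]; f=200/np.tan(np.radians(c["fov_y"])/2); T=np.array(c["T"])
    K=np.array([[f,0,c["cx"]],[0,f,c["cy"]],[0,0,1.]])
    u=cv2.undistortPoints(np.array(px,float).reshape(-1,1,2),K,np.array([c["k1"],0,0,0,0.])).reshape(-1,2)
    d=np.c_[u[:,0],-u[:,1],-np.ones(len(u))]@T[:3,:3].T
    return T[:3,3],d
def atz(cam,px,z):
    o,d=ray(cam,px); return o+d*((z-o[2])/d[:,2])[:,None]
def tri(pa,pb):
    (o1,d1),(o2,d2)=ray("top",pa),ray("side",pb)
    d1,d2=d1[0],d2[0]
    s=np.linalg.lstsq(np.c_[d1,-d2],o2-o1,rcond=None)[0]
    a,b=o1+s[0]*d1,o2+s[1]*d2
    return (a+b)/2,np.linalg.norm(a-b)
def proj(cam,P):
    c=C[cam]; f=200/np.tan(np.radians(c["fov_y"])/2); T=np.array(c["T"])
    p=(np.atleast_2d(P)-T[:3,3])@T[:3,:3]; s=np.c_[p[:,0]/-p[:,2],-p[:,1]/-p[:,2]]
    s*=1+c["k1"]*(s**2).sum(1)[:,None]
    return s*f+[c["cx"],c["cy"]]
def snap(cam,name):
    im=manip.get_image(cam); cv2.imwrite("pics/"+name+".png",im[:,:,::-1]); return im
E
python3 - <<'E'
from h import *
for n in C: print(n,{k:np.round(v,3).tolist() for k,v in C[n].items()})
snap("top","t0");snap("side","s0")
s=manip.sense();print(s["eef_pos"],s["eef_rot"],s["clock"])
E
```

```text
pics
side {'fov_y': 51.73, 'cx': 319.481, 'cy': 194.84, 'k1': 0.023, 'T': [[-0.975, -0.169, 0.148, 766.816], [0.224, -0.738, 0.637, 903.369], [0.001, 0.653, 0.757, 1110.29], [0.0, 0.0, 0.0, 1.0]]}
top {'fov_y': 56.838, 'cx': 325.761, 'cy': 198.923, 'k1': -0.011, 'T': [[-0.013, 0.982, -0.19, 376.201], [-1.0, -0.017, -0.019, 64.167], [-0.022, 0.19, 0.982, 1114.427], [0.0, 0.0, 0.0, 1.0]]}
[167.10853509 601.91791117 221.86454141] [-4.23951267e-01 -3.11277266e+00  1.86091043e-03] 0.1
```

```bash
python3 - <<'E'
from h import *
manip.get_image("top");manip.get_image("side")
for n in ["tray_handle","tray_floor","cabinet","board","well1","well5","bottle1","bottle2","bottle3","bottle4","bottle5","phone","camera","tumbler","clock"]:
    r=[manip.tip_of(n,c)[:2] for c in("top","side")]
    print(n,[[(np.round(x["xy"],1).tolist(),round(x["confidence"],2)) for x in y] for y in r], end=' ')
    if r[0] and r[1]: print(np.round(tri(r[0][0]["xy"],r[1][0]["xy"])[0],0),round(tri(r[0][0]["xy"],r[1][0]["xy"])[1],1))
    else: print()
E
```

```text
tray_handle [[([303.0, 241.4], 0.8)], [([355.1, 222.2], 0.63)]] [466. 149.  44.] 14.2
tray_floor [[([240.3, 235.0], 0.92)], []] 
cabinet [[([247.8, 236.5], 0.69), ([415.8, 144.0], 0.39)], [([252.9, 213.4], 0.56)]] [620. 250. 280.] 330.9
board [[([432.5, 220.6], 0.78), ([304.0, 240.8], 0.6)], [([313.2, 154.4], 0.76)]] [ 524. -239.   -3.] 7.1
well1 [[([430.7, 207.5], 0.95), ([441.1, 249.6], 0.84)], [([297.9, 156.6], 0.89), ([325.4, 148.5], 0.73)]] [ 575. -243.  -12.] 26.4
well5 [[([430.7, 207.5], 0.95), ([441.1, 249.6], 0.84)], [([297.9, 156.6], 0.89), ([325.4, 148.5], 0.73)]] [ 575. -243.  -12.] 26.4
bottle1 [[([383.0, 166.9], 0.66), ([494.0, 241.4], 0.53)], [([279.1, 188.6], 0.76), ([292.8, 229.9], 0.7)]] [688. -93.   1.] 5.9
bottle2 [[([383.0, 166.9], 0.66), ([494.0, 241.4], 0.53)], [([279.1, 188.6], 0.76), ([292.8, 229.9], 0.7)]] [688. -93.   1.] 5.9
bottle3 [[([383.0, 166.9], 0.66), ([494.0, 241.4], 0.53)], [([279.1, 188.6], 0.76), ([292.8, 229.9], 0.7)]] [688. -93.   1.] 5.9
bottle4 [[([383.0, 166.9], 0.66), ([494.0, 241.4], 0.53)], [([279.1, 188.6], 0.76), ([292.8, 229.9], 0.7)]] [688. -93.   1.] 5.9
bottle5 [[([383.0, 166.9], 0.66), ([494.0, 241.4], 0.53)], [([279.1, 188.6], 0.76), ([292.8, 229.9], 0.7)]] [688. -93.   1.] 5.9
phone [[([435.8, 275.3], 0.71), ([435.3, 234.1], 0.58)], [([356.6, 147.0], 0.8)]] [ 357. -232.   10.] 3.9
camera [[([164.4, 230.1], 0.79)], [([392.5, 305.1], 0.9)]] [487. 500. 170.] 5.6
tumbler [[([414.9, 144.4], 0.78)], [([258.3, 170.2], 0.91), ([280.7, 190.1], 0.61)]] [ 752. -191.   14.] 12.4
clock [[([351.6, 136.4], 0.7)], [([253.6, 214.4], 0.65)]] [791.   2.  -3.] 5.1
```

View pics/t0.png

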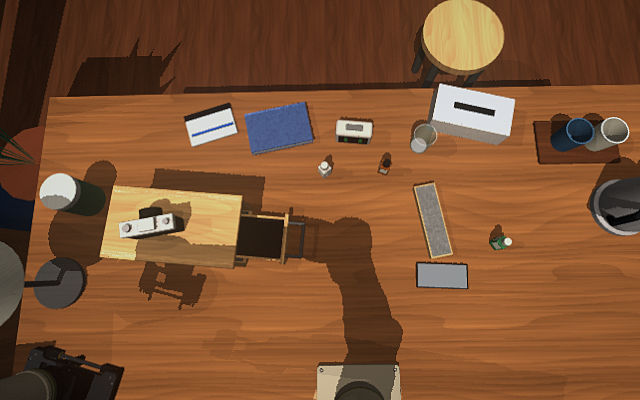

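View pics/s0.png

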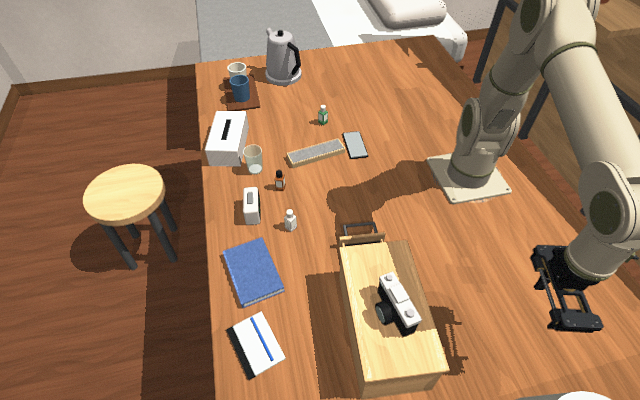

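```bash
cat > fit.py <<'E'
from h import *
from scipy.optimize import minimize
S=4
def box(x0,x1,y0,y1,z0,z1): return np.array([[x,y,z] for x in(x0,x1) for y in(y0,y1) for z in(z0,z1)],float)
def cyl(r,z0,z1): a=np.linspace(0,2*np.pi,17)[:-1]; return np.array([[r*np.cos(t),r*np.sin(t),z] for t in a for z in(z0,z1)])
def rbox(h,c,z0,z1):
    return np.array([[sx*x,sy*y,z] for sx in(1,-1) for sy in(1,-1) for x,y in((h,h-c),(h-c,h),(h-.3*c,h-.3*c)) for z in(z0,z1)])
BOT=[rbox(15,4,0,58),cyl(11,58,84)]
BOARD=[box(-109,109,-32,32,0,24)]
CAB=[box(0,340,-90,90,0,165)]
def sil(cam,parts,x,y,yaw,z=0,roi=None):
    c,s=np.cos(yaw),np.sin(yaw); M=np.array([[c,-s,0],[s,c,0],[0,0,1]])
    out=np.zeros((400*S,640*S),np.uint8) if roi is None else np.zeros(((roi[3]-roi[1])*S,(roi[2]-roi[0])*S),np.uint8)
    o=np.array([0,0]) if roi is None else np.array(roi[:2])
    for P in parts:
        p=(proj(cam,P@M.T+[x,y,z])-o+.5)*S-.5
        cv2.fillConvexPoly(out,cv2.convexHull(np.round(p).astype(np.int32)),1)
    return cv2.resize(out.astype(np.float32),None,fx=1/S,fy=1/S,interpolation=cv2.INTER_AREA)
def roi_of(m,pad=12):
    ys,xs=np.where(m); return [max(xs.min()-pad,0),max(ys.min()-pad,0),min(xs.max()+pad,640),min(ys.max()+pad,400)]
def fit(masks,parts,g,yaws,z=0):
    rs={c:roi_of(m) for c,m in masks.items()}
    ms={c:m[rs[c][1]:rs[c][3],rs[c][0]:rs[c][2]].astype(np.float32) for c,m in masks.items()}
    def cost(v): return sum(np.abs(sil(c,parts,v[0]*1000,v[1]*1000,v[2],z,rs[c])-m).sum()/m.sum() for c,m in ms.items())
    best=None
    for y in yaws:
        r=minimize(cost,[g[0]/1000,g[1]/1000,y],method="Nelder-Mead",options=dict(initial_simplex=[[g[0]/1e3,g[1]/1e3,y],[g[0]/1e3+.012,g[1]/1e3,y],[g[0]/1e3,g[1]/1e3+.012,y],[g[0]/1e3,g[1]/1e3,y+.2]],xatol=1e-4,fatol=1e-4))
        print("  ",np.round(r.x,4),round(r.fun,3))
        if best is None or r.fun<best.fun: best=r
    return best.x*[1000,1000,1]
def near(n,cam,px):
    "trace candidate whose rect is nearest px"
    L=manip.trace(n,cam)
    L=[t for t in L if np.hypot(t["rect"][0]-px[0],t["rect"][1]-px[1])<14]
    return L[0]["pixels"] if L else None
E
python3 - <<'E'
from fit import *
T,Sd=snap("top","t1"),snap("side","s1")
tr={}
for n in["bottle1","board","cabinet","tray_handle","tray_floor"]:
    for c in C:
        tr[n,c]=manip.trace(n,c)
        print(n,c,[(np.round(t["rect"]).tolist(),round(t["confidence"],2),int(t["pixels"].sum()),(T if c=="top" else Sd)[t["pixels"]].mean(0).round().tolist()) for t in tr[n,c]])
np.save("tr.npy",tr,allow_pickle=True)
print(manip.sense()["clock"])
E
```

```text
bottle1 side [([323.0, 114.0, 12.0, 17.0], 0.72, 125, [121.0, 139.0, 114.0]), ([279.0, 180.0, 8.0, 18.0], 0.5, 164, [113.0, 87.0, 67.0]), ([292.0, 222.0, 11.0, 23.0], 0.45, 218, [185.0, 177.0, 164.0])]
bottle1 top [([499.0, 241.0, 19.0, 15.0], 0.78, 231, [104.0, 116.0, 93.0]), ([326.0, 172.0, 10.0, 17.0], 0.68, 156, [169.0, 158.0, 142.0]), ([386.0, 165.0, 15.0, 15.0], 0.64, 145, [95.0, 62.0, 41.0])]
board side [([315.0, 152.0, 57.0, 30.0], 0.6, 902, [178.0, 165.0, 145.0])]
board top [([433.0, 221.0, 36.0, 71.0], 0.83, 1719, [141.0, 129.0, 112.0])]
cabinet side [([394.0, 310.0, 112.0, 180.0], 0.72, 11443, [205.0, 178.0, 126.0])]
cabinet top [([201.0, 228.0, 203.0, 83.0], 0.71, 11018, [158.0, 126.0, 78.0])]
tray_handle side [([362.0, 234.0, 50.0, 24.0], 0.87, 559, [120.0, 97.0, 71.0]), ([291.0, 222.0, 11.0, 21.0], 0.39, 194, [183.0, 176.0, 165.0])]
tray_handle top [([270.0, 238.0, 65.0, 48.0], 0.89, 2448, [61.0, 44.0, 29.0]), ([443.0, 277.0, 52.0, 28.0], 0.26, 1307, [132.0, 133.0, 134.0])]
tray_floor side [([362.0, 234.0, 47.0, 20.0], 0.78, 552, [119.0, 96.0, 70.0]), ([293.0, 222.0, 9.0, 26.0], 0.45, 211, [185.0, 178.0, 167.0]), ([317.0, 152.0, 60.0, 30.0], 0.23, 900, [178.0, 165.0, 145.0])]
tray_floor top [([271.0, 239.0, 67.0, 48.0], 0.68, 2296, [58.0, 43.0, 28.0]), ([501.0, 242.0, 22.0, 15.0], 0.25, 235, [103.0, 114.0, 90.0])]
2.3
```

```bash
python3 - <<'E'
from fit import *
im=cv2.imread("pics/t1.png")
cv2.imwrite("pics/c1.png",cv2.convertScaleAbs(cv2.resize(im[170:290,95:335],(800,400),interpolation=cv2.INTER_CUBIC),alpha=1.3,beta=15))
tr=np.load("tr.npy",allow_pickle=True).item()
for name,it,is_,g in [("green",0,0,(480,-430)),("white",1,2,(690,80)),("amber",2,1,(690,-93))]:
    m={"top":tr["bottle1","top"][it]["pixels"],"side":tr["bottle1","side"][is_]["pixels"]}
    print(name,fit(m,BOT,g,[-.5,0,.5]).round(2))
    for c in m: print("   only",c,fit({c:m[c]},BOT,g,[0]).round(2))
m={c:tr["board",c][0]["pixels"] for c in C}
print("board",fit(m,BOARD,(524,-239),[.1]))
for c in m: print("   only",c,fit({c:m[c]},BOARD,(524,-239),[.1]).round(2))
E
```

```text
[ 0.4499 -0.4168 -0.3819] 0.469
   [ 0.4497 -0.4185  0.3197] 0.443
   [ 0.4508 -0.4171  0.7809] 0.415
green [ 450.85 -417.12    0.78]
   [ 0.4499 -0.4173  0.5665] 0.081
   only top [ 449.92 -417.29    0.57]
   [ 0.4496 -0.4228  0.403 ] 0.303
   only side [ 4.4960e+02 -4.2278e+02  4.0000e-01]
   [ 0.6777  0.0888 -0.7155] 0.311
   [0.6769 0.0887 0.6818] 0.294
   [0.6774 0.0885 0.7052] 0.29
white [677.41  88.5    0.71]
   [0.6784 0.0894 0.1273] 0.228
   only top [6.7841e+02 8.9380e+01 1.3000e-01]
   [0.6757 0.0847 0.743 ] 0.11
   only side [675.67  84.69   0.74]
   [ 0.6816 -0.0926 -0.28  ] 0.377
   [ 0.681  -0.0933  0.102 ] 0.482
   [ 0.6813 -0.0932  0.8025] 0.481
amber [ 6.8157e+02 -9.2620e+01 -2.8000e-01]
   [ 0.6827 -0.0933 -0.4224] 0.137
   only top [ 6.8265e+02 -9.3270e+01 -4.2000e-01]
   [ 0.6798 -0.0988  0.1614] 0.187
   only side [ 6.7977e+02 -9.8810e+01  1.6000e-01]
   [ 0.5203 -0.2322  0.193 ] 0.129
board [ 5.20274869e+02 -2.32208237e+02  1.92963664e-01]
   [ 0.518  -0.2351  0.188 ] 0.042
   only side [ 5.1802e+02 -2.3508e+02  1.9000e-01]
   [ 0.5215 -0.2308  0.1847] 0.044
   only top [ 5.2149e+02 -2.3076e+02  1.8000e-01]
```

View pics/c1.png

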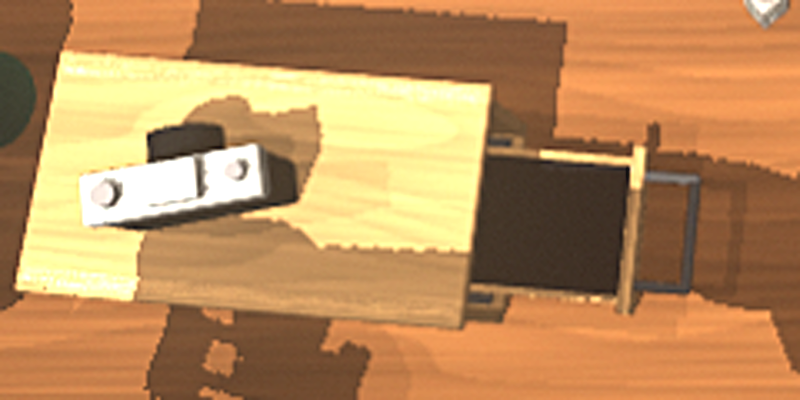

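```bash
python3 - <<'E'
from h import *
f=lambda a:np.array(a)/3.3333-.35+[95,170]
P=atz("top",f([(62,52),(491,85),(463,325),(17,290)]),165)
print(P.round(1)); print([np.linalg.norm(P[i]-P[(i+1)%4]).round(1) for i in range(4)])
for i,j in((0,1),(3,2),(1,2),(0,3)):
    d=P[j]-P[i]; print(np.degrees(np.arctan2(d[1],d[0])).round(2))
H=atz("top",f([(698,177),(688,291)]),43);print(H.round(1),H.mean(0),np.linalg.norm(H[0]-H[1]))
d=H[1]-H[0];print(np.degrees(np.arctan2(d[1],d[0])))
F=atz("top",f([(645,148),(627,312)]),50);print(F.round(1),F.mean(0),np.linalg.norm(F[0]-F[1]))
print("front mid",(P[1]+P[2])/2)
E
```

```text
[[607.4 651.3 165. ]
 [574.3 303.1 165. ]
 [387.7 319.  165. ]
 [418.3 668.4 165. ]]
[np.float64(349.7), np.float64(187.3), np.float64(350.8), np.float64(189.8)]
-95.43
-95.01
175.14
174.83
[[514.3 148.9  43. ]
 [415.6 157.7  43. ]] [464.9420719  153.28763243  43.        ] 99.07092755076982
174.9070927061548
[[539.6 194.8  50. ]
 [398.3 209.3  50. ]] [468.96597906 202.01129425  50.        ] 142.0862536881775
front mid [480.99528157 311.06311574 165.        ]
```

```bash
cat > plan.py <<'E'
from h import *
import math
def down(yaw,tilt=0):
    """tool pointing down, closing axis (tool y) at yaw; then tilted by tilt about tool y (deg)"""
    y=np.array([np.cos(np.radians(yaw)),np.sin(np.radians(yaw)),0]); z=np.array([0,0,-1.]); x=np.cross(y,z)
    return R.from_matrix(np.c_[x,y,z])*R.from_rotvec([0,np.radians(tilt),0])
def plan(wps,v=45,w=7.5,start=None):
    s=manip.sense(); p,r=(np.array(s["eef_pos"]),R.from_rotvec(s["eef_rot"])) if start is None else start
    print("from",p.round(1),"q",np.round(s["q"],2),"F",np.round(s["force"],1),"open",round(s["opening"],1),"t",s["clock"])
    out=[]
    for wp in wps:
        P=np.array(wp[0],float); Q=wp[1] if wp[1] is not None else r; vv=wp[2] if len(wp)>2 else v
        ang=np.degrees((r.inv()*Q).magnitude()); n=max(1,math.ceil(np.linalg.norm(P-p)/vv),math.ceil(ang/w))
        p0,r0,dr=p,r,(r.inv()*Q).as_rotvec()
        for i in range(1,n+1):
            t=p0+(P-p0)*i/n; tr=r0*R.from_rotvec(dr*i/n)
            a=np.round(r.inv().apply(t-p)/600,3); b=np.round((r.inv()*tr).as_rotvec()/(np.pi/4),3)
            p=p+r.apply(a*600); r=r*R.from_rotvec(b*np.pi/4); out.append((a+0).tolist()+(b+0).tolist())
        out.append(None) if len(wp)>3 else None
    k=[]
    def fl():
        if k: print(str([[float("%g"%x) if x%1 else int(x) for x in q] for q in k]).replace(" ","")); k.clear()
    for q in out:
        if q is None: fl(); print("--"); continue
        k.append(q)
        if len(k)==5: fl()
    fl(); print("end",p.round(1))
E
python3 - <<'E'
from plan import *
D=down(84.9)
plan([((464,151,220),D),((464,151,75),D),((464,151,21),D,20)])
E
```

```text
from [167.1 602.3 222.6] q [-1.32  0.33 -0.06  1.46  0.02  1.35 -0.09] F [ 0.3  0.  -0. ] open 87.1 t 2.3
[[-0.052,-0.046,0,0,0,-0.018],[-0.052,-0.046,0.001,0,0,-0.018],[-0.05,-0.047,0,0,0,-0.017],[-0.051,-0.048,0,0,0,-0.018],[-0.049,-0.048,0.001,0,0,-0.018]]
[[-0.049,-0.049,0,0,0,-0.018],[-0.048,-0.05,0,0,0,-0.018],[-0.048,-0.05,0.001,0,0,-0.017],[-0.046,-0.051,0,0,0,-0.018],[-0.046,-0.052,0,0,0,-0.018]]
[[-0.046,-0.053,0.001,0,0,-0.018],[-0.044,-0.053,0,0,0,-0.018],[-0.044,-0.053,0,0,0,-0.017],[0,0,0.06,0,0,0],[0,0,0.061,0,0,0]]
[[0,0,0.06,0,0,0],[0,0,0.061,0,0,0],[0,0,0.03,0,0,0],[0,0,0.03,0,0,0],[0,0,0.03,0,0,0]]
end [464.  151.2  20.9]
```

apply_moves(plan=[[-0.052, -0.046, 0, 0, 0, -0.018], [-0.052, -0.046, 0.001, 0, 0, -0.018], [-0.05, -0.047, 0, 0, 0, -0.017], [-0.051, -0.048, 0, 0, 0, -0.018], [-0.049, -0.048, 0.001, 0, 0, -0.018]], grip=0.49, squeeze=30)

```text
clock: 2.8
eef_pos: [282.1, 427.2, 221.6]
eef_rot: [0.314, 3.126, 0.001]
force: [0.5, 0.7, 0.3]
opening: 54.8
grasp_force: 0.0
```

apply_moves(plan=[[-0.049, -0.049, 0, 0, 0, -0.018], [-0.048, -0.05, 0, 0, 0, -0.018], [-0.048, -0.05, 0.001, 0, 0, -0.017], [-0.046, -0.051, 0, 0, 0, -0.018], [-0.046, -0.052, 0, 0, 0, -0.018]])

```text
clock: 3.3
eef_pos: [396.0, 253.8, 221.0]
eef_rot: [0.205, 3.135, 0.001]
force: [0.7, 0.2, -0.5]
opening: 44.7
grasp_force: 0.0
```

apply_moves(plan=[[-0.046, -0.053, 0.001, 0, 0, -0.018], [-0.044, -0.053, 0, 0, 0, -0.018], [-0.044, -0.053, 0, 0, 0, -0.017], [0, 0, 0, 0, 0, 0], [0, 0, 0, 0, 0, 0]])

```text
clock: 3.8
eef_pos: [464.2, 150.6, 220.2]
eef_rot: [-0.144, -3.138, -0.0]
force: [0.2, 0.9, 0.7]
opening: 44.2
grasp_force: 0.0
```

apply_moves(plan=[[0, 0, 0.06, 0, 0, 0], [0, 0, 0.06, 0, 0, 0], [0, 0, 0.06, 0, 0, 0], [0, 0, 0.06, 0, 0, 0], [0, 0, 0, 0, 0, 0]])

```text
clock: 4.3
eef_pos: [460.5, 151.2, 72.4]
eef_rot: [-0.137, -3.132, 0.006]
force: [-0.6, 0.7, -0.8]
opening: 44.4
grasp_force: 0.0
```

apply_moves(plan=[[0, 0, 0.03, 0, 0, 0], [0, 0, 0.03, 0, 0, 0], [0, 0, 0.03, 0, 0, 0], [0, 0, 0, 0, 0, 0]])

```text
clock: 4.7
eef_pos: [463.2, 151.9, 22.1]
eef_rot: [-0.138, -3.137, 0.001]
force: [0.0, 0.3, 0.8]
opening: 44.6
grasp_force: 0.0
```

apply_moves(plan=[[0, 0, 0, 0, 0, 0], [0, 0, 0, 0, 0, 0], [0, 0, 0, 0, 0, 0], [0, 0, 0, 0, 0, 0], [0, 0, 0, 0, 0, 0]], grip=1, squeeze=30)

```text
clock: 5.2
eef_pos: [464.3, 151.4, 22.6]
eef_rot: [0.14, 3.138, 0.001]
force: [0.1, 1.9, 0.9]
opening: 12.5
grasp_force: 1.2
```

apply_moves(plan=[[0, -0.02, 0, 0, 0, 0], [0, -0.04, 0, 0, 0, 0], [0, -0.05, 0, 0, 0, 0], [0, -0.05, 0, 0, 0, 0], [0, -0.05, 0, 0, 0, 0]])

```text
clock: 5.7
eef_pos: [452.1, 25.2, 22.6]
eef_rot: [-0.139, -3.138, -0.002]
force: [-2.9, 4.1, 6.8]
opening: 9.2
grasp_force: 30.0
```

apply_moves(plan=[[0, -0.05, 0, 0, 0, 0], [0, -0.03, 0, 0, 0, 0], [0, -0.015, 0, 0, 0, 0], [0, -0.015, 0, 0, 0, 0], [0, 0, 0, 0, 0, 0]])

```text
clock: 6.2
eef_pos: [446.1, -37.3, 22.5]
eef_rot: [-0.139, -3.137, -0.007]
force: [-6.0, 14.1, 11.1]
opening: 9.2
grasp_force: 30.0
```

apply_moves(plan=[[0, -0.01, 0, 0, 0, 0], [0, 0, 0, 0, 0, 0]])

```text
clock: 6.4
eef_pos: [446.1, -37.5, 22.5]
eef_rot: [-0.131, -3.137, -0.016]
force: [-5.2, 38.7, 7.8]
opening: 9.1
grasp_force: 30.0
```

apply_moves(plan=[[0, 0.012, 0, 0, 0, 0], [0, 0.01, 0, 0, 0, 0], [0, 0, 0, 0, 0, 0]])

```text
clock: 6.7
eef_pos: [446.6, -32.2, 22.4]
eef_rot: [-0.139, -3.136, -0.001]
force: [-6.4, 2.2, 12.1]
opening: 9.2
grasp_force: 30.0
```

apply_moves(plan=[[0, 0, 0, 0, 0, 0], [0, 0, 0, 0, 0, 0], [0, 0, 0, 0, 0, 0]], grip=0.49)

```text
clock: 7.0
eef_pos: [447.5, -33.2, 22.1]
eef_rot: [0.141, 3.138, -0.0]
force: [-0.3, 0.4, -0.0]
opening: 25.3
grasp_force: 0.0
```

apply_moves(plan=[[0, 0, -0.03, 0, 0, 0], [0, 0, -0.06, 0, 0, 0], [0, 0, -0.07, 0, 0, 0], [0, 0, -0.07, 0, 0, 0], [0, 0, -0.07, 0, 0, 0]])

```text
clock: 7.5
eef_pos: [447.1, -33.4, 203.8]
eef_rot: [0.141, 3.138, 0.0]
force: [0.5, 0.1, -0.1]
opening: 44.0
grasp_force: 0.0
```

```bash
python3 - <<'E'
from plan import *
from scipy.spatial.transform import Rotation
plan([((490,-130,330),down(0),40),((490,-130,330),down(0,90))])
E
```

```text
from [447.1 -33.4 203.8] q [-0.52 -0.08  0.47  1.95  0.04  1.26  1.42] F [ 0.5  0.1 -0.1] open 44.0 t 7.5
[[-0.007,-0.013,-0.018,0,0,0.157],[-0.009,-0.012,-0.017,0,0,0.157],[-0.01,-0.01,-0.018,0,0,0.157],[-0.011,-0.01,-0.017,0,0,0.157],[-0.012,-0.008,-0.018,0,0,0.158]]
[[-0.014,-0.006,-0.017,0,0,0.157],[-0.014,-0.005,-0.018,0,0,0.157],[-0.014,-0.003,-0.017,0,0,0.157],[-0.015,-0.001,-0.018,0,0,0.157],[-0.014,0.001,-0.017,0,0,0.157]]
[[-0.015,0.002,-0.018,0,0,0.157],[-0.014,0.005,-0.017,0,0,0.157],[0,0,0,0,0.167,0],[0,0,0,0,0.166,0],[0,0,0,0,0.167,0]]
[[0,0,0,0,0.167,0],[0,0,0,0,0.166,0],[0,0,0,0,0.167,0],[0,0,0,0,0.167,0],[0,0,0,0,0.166,0]]
[[0,0,0,0,0.167,0],[0,0,0,0,0.167,0],[0,0,0,0,0.166,0],[0,0,0,0,0.167,0]]
end [ 490.3 -130.2  329.8]
```

apply_moves(plan=[[-0.007, -0.013, -0.018, 0, 0, 0.157], [-0.009, -0.012, -0.017, 0, 0, 0.157], [-0.01, -0.01, -0.018, 0, 0, 0.157], [-0.011, -0.01, -0.017, 0, 0, 0.157], [-0.012, -0.008, -0.018, 0, 0, 0.158]], grip=0)

```text
clock: 8.0
eef_pos: [465.0, -73.8, 255.2]
eef_rot: [-1.095, -2.944, 0.0]
force: [-0.2, 0.1, 0.4]
opening: 76.8
grasp_force: 0.0
```

apply_moves(plan=[[-0.014, -0.006, -0.017, 0, 0, 0.157], [-0.014, -0.005, -0.018, 0, 0, 0.157], [-0.014, -0.003, -0.017, 0, 0, 0.157], [-0.015, -0.001, -0.018, 0, 0, 0.157], [-0.014, 0.001, -0.017, 0, 0, 0.157]])

```text
clock: 8.5
eef_pos: [483.4, -114.0, 307.5]
eef_rot: [-1.937, -2.473, 0.0]
force: [0.3, 0.2, 0.5]
opening: 87.0
grasp_force: 0.0
```

apply_moves(plan=[[-0.015, 0.002, -0.018, 0, 0, 0.157], [-0.014, 0.005, -0.017, 0, 0, 0.157], [0, 0, 0, 0, 0.167, 0], [0, 0, 0, 0, 0.166, 0], [0, 0, 0, 0, 0.167, 0]])

```text
clock: 9.0
eef_pos: [491.2, -129.9, 329.1]
eef_rot: [-2.002, -2.006, -0.407]
force: [-0.7, 1.0, -0.7]
opening: 87.0
grasp_force: 0.0
```

apply_moves(plan=[[0, 0, 0, 0, 0.167, 0], [0, 0, 0, 0, 0.166, 0], [0, 0, 0, 0, 0.167, 0], [0, 0, 0, 0, 0.167, 0], [0, 0, 0, 0, 0.166, 0]])

```text
clock: 9.5
eef_pos: [491.4, -130.8, 327.5]
eef_rot: [-1.583, -1.581, -0.918]
force: [-31.2, 15.4, 25.6]
opening: 87.1
grasp_force: 0.0
```

apply_moves(plan=[[0, 0, 0, 0, 0.167, 0], [0, 0, 0, 0, 0.167, 0], [0, 0, 0, 0, 0.166, 0], [0, 0, 0, 0, 0.167, 0]])

```text
clock: 9.9
eef_pos: [491.4, -129.9, 324.6]
eef_rot: [-1.28, -1.273, -1.158]
force: [1.2, -0.4, -2.7]
opening: 87.3
grasp_force: 0.0
```

```bash
python3 - <<'E'
from plan import *
s=manip.sense();print(np.round(s["q"],2),s["eef_pos"].round(1) if hasattr(s["eef_pos"],"round") else s["eef_pos"]);print(R.from_rotvec(s["eef_rot"]).as_matrix().round(3),s["clock"])
E
```

```text
[ 0.81  0.65 -0.15  1.47 -1.01  2.05  0.68] [ 491.4 -129.9  324.6]
[[ 0.006  1.    -0.001]
 [ 0.093  0.     0.996]
 [ 0.996 -0.006 -0.093]] 9.9
```

```bash
cat > kin.py <<'E'
from plan import *
from scipy.optimize import least_squares
import itertools
rz=lambda a:R.from_rotvec([0,0,a]); ry=lambda a:R.from_rotvec([0,a,0])
def fk(q,g,s):
    d1,L1,L2,Lt,a3,a4,a6,a1=g; p=np.array([0,0,d1]); r=rz(-q[0])
    p=p+r.apply([a1,0,0]); r=r*ry(q[1])*rz(s[0]*q[2]); p=p+r.apply([a3,0,L1]); r=r*ry(q[3]); p=p+r.apply([a4,0,0])
    r=r*rz(s[1]*q[4]); p=p+r.apply([0,0,L2]); r=r*ry(q[5]); p=p+r.apply([a6,0,0]); r=r*rz(s[2]*q[6]); p=p+r.apply([0,0,Lt]); return p,r
E
python3 - <<'E'
from kin import *
s=manip.sense()
D=[([-1.323,0.332,-0.065,1.46,0.022,1.35,-0.088],[167.175,602.25,222.576],R.from_rotvec([-.42395,-3.11277,.00186])),
([-0.52,-0.08,0.47,1.95,0.04,1.26,1.42],[447.1,-33.4,203.8],R.from_rotvec([.141,3.138,0])),
(s["q"],s["eef_pos"],R.from_rotvec(s["eef_rot"]))]
for sg in itertools.product((1,-1),repeat=3):
    e=[fk(q,[0]*8,sg)[1] for q,_,_ in D]
    # constant tool-roll offset
    o=[(a.inv()*d[2]) for a,d in zip(e,D)]
    print(sg,[np.round(x.as_rotvec(),2).tolist() for x in o])
for sg in itertools.product((1,-1),repeat=3):
    f=lambda g:np.concatenate([fk(q,g,sg)[0]-p for q,p,_ in D]+[np.array(g[4:])*.05])
    r=least_squares(f,[300,400,400,250,0,0,0,0]); print(sg,r.x.round(1),np.round(r.fun[:9],1))
E
```

```text
(1, 1, 1) [[0.0, 0.0, 1.62], [0.0, -0.0, -0.35], [-1.14, 1.14, -1.1]]
(1, 1, -1) [[0.0, 0.0, 1.44], [0.0, 0.0, 2.49], [-1.5, 0.15, -0.01]]
(1, -1, 1) [[-0.03, 0.03, 1.62], [-0.02, 0.07, -0.33], [0.21, 0.14, 0.05]]
(1, -1, -1) [[-0.03, 0.03, 1.45], [-0.1, -0.01, 2.51], [0.08, 0.27, 1.41]]
(-1, 1, 1) [[0.04, -0.03, 1.74], [0.06, -0.05, -1.29], [-1.25, 1.25, -0.78]]
(-1, 1, -1) [[0.03, -0.04, 1.56], [0.06, 0.05, 1.55], [-1.7, 0.17, 0.23]]
(-1, -1, 1) [[0.0, 0.0, 1.75], [0.0, 0.0, -1.27], [0.0, -0.0, 0.2]]
(-1, -1, -1) [[0.0, 0.0, 1.57], [-0.0, 0.0, 1.57], [0.0, -0.0, 1.57]]
(1, 1, 1) [1440.5  352.6  612.3 -188.1  -59.  1664.9  446.9  760.7] [ -1.4 -20.8   0.2   3.1   7.8  -0.5  -0.7 -17.1   0.3]
(1, 1, -1) [1440.5  352.6  612.3 -188.1  -59.  1664.9  446.9  760.7] [ -1.4 -20.8   0.2   3.1   7.8  -0.5  -0.7 -17.1   0.3]
(1, -1, 1) [ 465.8  602.9 -271.9  176.9 -222.7  790.9 -257.   816.6] [-19.1   0.5  -3.2  -5.9   9.    0.4   2.7  -1.3   2.7]
(1, -1, -1) [ 465.8  602.9 -271.9  176.9 -222.7  790.9 -257.   816.6] [-19.1   0.5  -3.2  -5.9   9.    0.4   2.7  -1.3   2.7]
(-1, 1, 1) [ 965.   285.6 1283.1  119.9  141.2  574.3  560.7 -181.2] [-85.4   4.4   5.7   1.9  13.6  -0.4   2.2 -10.   -5.3]
(-1, 1, -1) [ 965.   285.6 1283.1  119.9  141.2  574.3  560.7 -181.2] [-85.4   4.4   5.7   1.9  13.6  -0.4   2.2 -10.   -5.3]
(-1, -1, 1) [346.2 420.6 666.3 332.6  39.3  31.2 113.9 -86.5] [-53.1   4.3  -0.4  -0.5   8.3   0.    7.4  -0.3   0.3]
(-1, -1, -1) [346.2 420.6 666.3 332.6  39.3  31.2 113.9 -86.5] [-53.1   4.3  -0.4  -0.5   8.3   0.    7.4  -0.3   0.3]
```

```bash
python3 - <<'E'
from plan import *
plan([((490,-60,300),down(-20,40)),((520,20,250),down(-60))])
E
```

```text
from [ 491.4 -129.9  324.6] q [ 0.81  0.65 -0.15  1.47 -1.01  2.05  0.68] F [ 1.2 -0.4 -2.7] open 87.3 t 9.9
[[-0.004,0,0.017,-0.058,-0.14,0.029],[-0.003,-0.001,0.018,-0.058,-0.14,0.03],[0,-0.002,0.017,-0.059,-0.14,0.029],[0.001,-0.003,0.017,-0.058,-0.14,0.029],[0.003,-0.003,0.017,-0.058,-0.14,0.029]]
[[0.005,-0.004,0.017,-0.058,-0.14,0.03],[0.007,-0.005,0.015,-0.059,-0.14,0.029],[0.007,0,0.019,-0.039,-0.107,0.106],[0.008,-0.001,0.019,-0.038,-0.106,0.107],[0.01,-0.003,0.018,-0.039,-0.107,0.106]]
[[0.012,-0.003,0.017,-0.039,-0.106,0.107],[0.012,-0.006,0.016,-0.039,-0.107,0.106],[0.012,-0.007,0.015,-0.038,-0.106,0.107],[0.014,-0.008,0.013,-0.039,-0.107,0.106],[0.014,-0.01,0.012,-0.039,-0.106,0.107]]
end [520.1  20.3 250. ]
```

apply_moves(plan=[[-0.004, 0, 0.017, -0.058, -0.14, 0.029], [-0.003, -0.001, 0.018, -0.058, -0.14, 0.03], [0, -0.002, 0.017, -0.059, -0.14, 0.029], [0.001, -0.003, 0.017, -0.058, -0.14, 0.029], [0.003, -0.003, 0.017, -0.058, -0.14, 0.029]])

```text
clock: 10.4
eef_pos: [490.2, -80.6, 305.8]
eef_rot: [-1.915, -1.459, -0.912]
force: [0.3, 0.6, 0.5]
opening: 86.9
grasp_force: 0.0
```

apply_moves(plan=[[0.005, -0.004, 0.017, -0.058, -0.14, 0.03], [0.007, -0.005, 0.015, -0.059, -0.14, 0.029], [0.007, 0, 0.019, -0.039, -0.107, 0.106], [0.008, -0.001, 0.019, -0.038, -0.106, 0.107], [0.01, -0.003, 0.018, -0.039, -0.107, 0.106]])

```text
clock: 10.9
eef_pos: [500.9, -29.9, 280.5]
eef_rot: [-2.536, -1.297, -0.517]
force: [0.5, 0.0, -1.1]
opening: 87.1
grasp_force: 0.0
```

```bash
cat >> kin.py <<'E'
import json
def log():
    s=manip.sense(); open("log.txt","a").write(json.dumps([list(map(float,s[k])) for k in("q","eef_pos","eef_rot")])+"\n"); return s
E
python3 -c "
from kin import *
print(log()['q'])"
```

```text
[ 0.48306772 -0.03565346 -0.21896726  1.82553655 -0.45121614  1.2766191
 -0.24468826]
```

apply_moves(plan=[[0.012, -0.003, 0.017, -0.039, -0.106, 0.107], [0.012, -0.006, 0.016, -0.039, -0.107, 0.106], [0.012, -0.007, 0.015, -0.038, -0.106, 0.107], [0.014, -0.008, 0.013, -0.039, -0.107, 0.106], [0.014, -0.01, 0.012, -0.039, -0.106, 0.107]])

```text
clock: 11.4
eef_pos: [520.2, 20.7, 249.1]
eef_rot: [3.03, 0.807, -0.005]
force: [0.3, -0.4, -0.3]
opening: 86.8
grasp_force: 0.0
```

```bash
python3 - <<'E'
from kin import *
from fit import *
log(); snap("top","t2"); snap("side","s2")
D=[([-1.323,0.332,-0.065,1.46,0.022,1.35,-0.088],[167.175,602.25,222.576]),([-0.52,-0.08,0.47,1.95,0.04,1.26,1.42],[447.1,-33.4,203.8]),([ 0.81,0.65,-0.15,1.47,-1.01,2.05,0.68],[491.4,-129.9,324.6])]
D+=[(a[0],a[1]) for a in map(json.loads,open("log.txt"))]
def fk2(q,g):
    d1,L1,L2,Lt,a1,a3,a4,a6,b1,b3,b5,b6=g; r=rz(-q[0]); p=np.array([0,0,d1])+r.apply([a1,b1,0])
    r=r*ry(q[1]); r=r*rz(-q[2]); p=p+r.apply([a3,b3,L1]); r=r*ry(q[3]); p=p+r.apply([a4,0,0]); r=r*rz(-q[4]); p=p+r.apply([0,b5,L2]); r=r*ry(q[5]); p=p+r.apply([a6,b6,Lt]); return p
f=lambda g:np.concatenate([fk2(q,g)-p for q,p in D]+[np.array(g[4:])*.01])
r=least_squares(f,[300,400,400,250]+[0]*8); print(r.x.round(1),np.round(r.fun[:-8],1))
mt={c:manip.trace("board",c) for c in C}
for c in mt: print(c,[(np.round(t["rect"]).tolist(),round(t["confidence"],2)) for t in mt[c]])
for c in mt: print(c,fit({c:mt[c][0]["pixels"]},BOARD,(520,-233),[.18]).round(2))
E
```

```text
[ 2.578e+02  4.494e+02  4.924e+02  3.509e+02 -2.000e+00  4.000e-01
  9.000e-01  1.000e+00 -2.040e+01 -2.500e+01 -4.000e-01 -4.000e-01] [ 0.  -0.1 -0.1  0.1 -0.   0.2  0.1  0.   0.2 -0.4 -0.2 -0.3  0.3  0.3
 -0.1]
side [([315.0, 151.0, 56.0, 29.0], 0.63)]
top [([432.0, 221.0, 37.0, 75.0], 0.62), ([423.0, 138.0, 31.0, 30.0], 0.22)]
   [ 0.5188 -0.2353  0.1842] 0.173
side [ 5.1876e+02 -2.3530e+02  1.8000e-01]
   [ 0.5215 -0.2302  0.1738] 0.034
top [ 5.2154e+02 -2.3016e+02  1.7000e-01]
```

```bash
cat >> kin.py <<'E'
G=[257.8,449.4,492.4,350.9,-2,.4,.9,1,-20.4,-25,-.4,-.4]
LO=np.array([-2.6,-.5,-1.47,.16,-1.27,.06,-2.6])+.03; HI=np.array([2.6,2.12,1.34,2.42,4.41,2.06,2.6])-.03
def fkf(q,g=G):
    d1,L1,L2,Lt,a1,a3,a4,a6,b1,b3,b5,b6=g; r=rz(-q[0]); p=np.array([0,0,d1])+r.apply([a1,b1,0])
    r=r*ry(q[1])*rz(-q[2]); p=p+r.apply([a3,b3,L1]); e=p; r=r*ry(q[3]); p=p+r.apply([a4,0,0]); r=r*rz(-q[4]); p=p+r.apply([0,b5,L2]); w=p; r=r*ry(q[5]); p=p+r.apply([a6,b6,Lt]); return p,r*rz(-q[6]+np.pi/2),e,w
def ik(P,Q,q0):
    def f(q):
        p,r,_,_=fkf(q); return np.concatenate([(p-P)/10,(r.inv()*Q).as_rotvec()*20,.02*(q-q0)])
    r=least_squares(f,np.clip(q0,LO+1e-3,HI-1e-3),bounds=(LO,HI),max_nfev=60); p,rr,e,w=fkf(r.x)
    return r.x,np.linalg.norm(p-P),np.degrees((rr.inv()*Q).magnitude()),e,w
def track(wps,q0,n=12):
    "follow waypoints by continuous IK; report worst errors"
    q=np.array(q0,float); p,r,_,_=fkf(q); res=[]
    for P,Q in wps:
        P=np.array(P,float); p0,r0,d=p,r,(r.inv()*Q).as_rotvec(); m=0
        for i in range(1,n+1):
            q,ep,er,e,w=ik(p0+(P-p0)*i/n,r0*R.from_rotvec(d*i/n),q); m=max(m,ep+er)
        p,r=P,Q; res.append((round(m,1),q.round(2).tolist(),"elbow z %d wrist %s"%(e[2],w.round())))
    return res
E
python3 - <<'E'
from kin import *
q=log()["q"]
print("check",fkf(q)[0].round(1),(fkf(q)[1].inv()*R.from_rotvec(manip.sense()["eef_rot"])).magnitude())
for yaw in(-79.6,):
  for psi in(30,50,70,90):
    for x,y in((520,-150),(600,-150),(560,-220),(640,-60)):
      w=[((520,-232,150),down(yaw)),((520,-232,5),down(yaw)),((520,-232,200),down(yaw)),((x,y,260),down(psi-90,0)),((x,y,220),down(psi-90,90)),((x,y,110),down(psi-90,90))]
      r=track(w,q); print(psi,x,y,[a[0] for a in r],r[-1][1:])
E
```

```text
check [520.2  21.3 248.1] 5.184068032374306e-16
30 520 -150 [np.float64(0.0), np.float64(0.0), np.float64(0.0), np.float64(0.0), np.float64(57.0), np.float64(100.3)] ([-0.6, -0.2, 1.31, 2.39, -1.24, 0.78, 0.57], 'elbow z 693 wrist [ 231. -267.  357.]')
30 600 -150 [np.float64(0.0), np.float64(0.0), np.float64(0.0), np.float64(0.0), np.float64(0.0), np.float64(0.0)] ([1.72, 1.22, -1.05, 2.07, -1.17, 0.67, 1.17], 'elbow z 390 wrist [ 296. -326.  109.]')
30 560 -220 [np.float64(0.0), np.float64(0.0), np.float64(0.0), np.float64(0.0), np.float64(0.0), np.float64(0.0)] ([1.71, 1.06, -0.88, 2.0, -1.17, 0.92, 1.1], 'elbow z 459 wrist [ 257. -396.  109.]')
30 640 -60 [np.float64(0.0), np.float64(0.0), np.float64(0.0), np.float64(0.0), np.float64(1.9), np.float64(0.0)] ([1.71, 1.54, -1.25, 2.14, -1.15, 0.3, 1.31], 'elbow z 248 wrist [ 336. -236.  109.]')
50 520 -150 [np.float64(0.0), np.float64(0.0), np.float64(0.0), np.float64(0.0), np.float64(0.0), np.float64(0.0)] ([1.27, 0.88, -0.45, 1.92, -1.18, 1.38, 1.08], 'elbow z 536 wrist [ 295. -419.  109.]')
50 600 -150 [np.float64(0.0), np.float6
[... 1485 characters left out ...]
(0.0)] ([0.96, 1.11, -0.4, 1.32, -0.78, 1.87, 0.81], 'elbow z 449 wrist [ 521. -501.  110.]')
90 600 -150 [np.float64(0.0), np.float64(0.0), np.float64(0.0), np.float64(0.0), np.float64(0.0), np.float64(0.0)] ([0.94, 1.24, -0.56, 1.1, -0.72, 1.84, 0.63], 'elbow z 389 wrist [ 601. -501.  110.]')
90 560 -220 [np.float64(0.0), np.float64(0.0), np.float64(0.0), np.float64(0.0), np.float64(0.0), np.float64(0.0)] ([0.99, 1.25, -0.49, 1.03, -0.72, 1.97, 0.65], 'elbow z 386 wrist [ 561. -571.  110.]')
90 640 -60 [np.float64(0.0), np.float64(0.0), np.float64(0.0), np.float64(0.0), np.float64(0.0), np.float64(0.0)] ([0.89, 1.24, -0.66, 1.18, -0.72, 1.68, 0.61], 'elbow z 389 wrist [ 641. -411.  110.]')
```

```bash
cat > geo.py <<'E'
from kin import *
U=np.array([np.cos(np.radians(84.9)),np.sin(np.radians(84.9)),0]); F=np.array([446.6,-32.2,0])+178*U
E
python3 - <<'E'
from geo import *
print("F",F)
q=manip.sense()["q"]; y0=-79.7
for psi,x,y in((90,540,-130),(100,530,-120),(100,560,-130),(95,560,-140)):
  P=F-65*U
  w=[((564,-225,150),down(y0)),((564,-225,5),down(y0)),((564,-225,200),down(y0)),((x,y,300),down(psi-90,0)),((x,y,250),down(psi-90,90)),((x,y,155),down(psi-90,90))]
  w+=[((x-100*np.cos(np.radians(psi)),y-100*np.sin(np.radians(psi)),155),down(psi-90,90)),((x-100*np.cos(np.radians(psi)),y-100*np.sin(np.radians(psi)),330),down(psi-90,30)),((x,y,270),down(psi-90)),((x,y,190),down(psi-90)),((x,y,290),down(psi-90)),(P+[0,0,290],down(-5.1)),(P+[0,0,290],down(-5.1,75)),(P+[0,0,84],down(-5.1,75))]
  r=track(w,q,8); print(psi,x,y,[float(a[0]) for a in r]); print(r[5],r[-1])
E
```

```text
F [462.42318484 145.09530964   0.        ]
90 540 -130 [0.0, 0.0, 0.0, 0.0, 0.0, 0.0, 0.0, 0.0, 0.0, 0.0, 0.0, 0.0, 0.0, 0.0]
(np.float64(0.0), [0.96, 1.05, -0.46, 1.34, -0.81, 1.85, 0.73], 'elbow z 472 wrist [ 541. -481.  155.]') (np.float64(0.0), [0.66, 0.67, -0.24, 2.0, -1.03, 1.4, 1.06], 'elbow z 605 wrist [ 427. -257.  174.]')
100 530 -120 [0.0, 0.0, 0.0, 0.0, 0.0, 0.0, 0.1, 0.0, 0.0, 0.0, 0.0, 0.0, 0.0, 0.0]
(np.float64(0.0), [0.89, 1.09, -0.46, 1.24, -0.73, 1.97, 0.72], 'elbow z 453 wrist [ 592. -465.  155.]') (np.float64(0.0), [1.18, 0.87, -0.83, 1.98, -0.67, 1.15, 0.79], 'elbow z 534 wrist [ 427. -257.  174.]')
100 560 -130 [0.0, 0.0, 0.0, 0.0, 0.0, 0.0, 5.3, 2.1, 0.0, 0.0, 0.0, 0.0, 0.0, 0.0]
(np.float64(0.0), [0.88, 1.16, -0.52, 1.13, -0.71, 1.98, 0.64], 'elbow z 425 wrist [ 622. -475.  155.]') (np.float64(0.0), [1.17, 0.86, -0.82, 1.98, -0.67, 1.16, 0.79], 'elbow z 536 wrist [ 427. -257.  174.]')
95 560 -140 [0.0, 0.0, 0.0, 0.0, 0.0, 0.0, 0.0, 0.0, 0.0, 0.0, 0.0, 0.0, 0.0, 0.0]
(np.float64(0.0), [0.93, 1.13, -0.51, 1.18, -0.74, 1.92, 0.65], 'elbow z 437 wrist [ 592. -489.  155.]') (np.float64(0.0), [0.98, 0.76, -0.59, 1.98, -0.85, 1.25, 0.92], 'elbow z 575 wrist [ 427. -257.  174.]')
```

```bash
python3 - <<'E'
from geo import *
y0=-79.7
plan([((564,-224.5,120),down(y0)),((564,-224.5,5),down(y0),25,1),((564,-224.5,200),down(y0),40),((540,-130,300),down(0,0)),((540,-130,250),down(0,90))])
E
```

```text
from [519.8  21.  248.2] q [ 0.26  0.12 -0.42  1.68  0.05  1.36 -1.21] F [-0.3 -0.1 -0. ] open 86.5 t 11.6
[[-0.02,0.056,0.031,0,0.001,0.063],[-0.018,0.057,0.03,0,0,0.063],[-0.014,0.057,0.031,0.001,0.001,0.064],[-0.012,0.058,0.03,0,0,0.063],[-0.009,0.059,0.031,0,0.001,0.063]]
[[-0.006,0.059,0.03,0,0,0.063],[-0.003,0.059,0.031,0.001,0.001,0.063],[0,0,0.038,0,0,0],[0,0,0.039,0,0,0],[0,0,0.038,0,0,0]]
[[0,0,0.038,0,0,0],[0,0,0.039,-0.001,0,0]]
--
[[0,0,-0.065,0,0,0],[0,0,-0.065,0,0,0],[0,0,-0.065,0,0,0],[0,0,-0.065,0,0,0],[0,0.001,-0.065,0,0,0]]
[[-0.001,-0.015,-0.015,0,0,-0.161],[0.001,-0.015,-0.015,0,0,-0.161],[0.002,-0.014,-0.016,0,0,-0.161],[0.005,-0.014,-0.015,0,0,-0.161],[0.006,-0.014,-0.015,0,0,-0.161]]
[[0.008,-0.012,-0.015,0,0,-0.161],[0.01,-0.011,-0.015,0,0,-0.161],[0.01,-0.011,-0.015,0,0,-0.161],[0.012,-0.008,-0.016,0,0,-0.161],[0.013,-0.007,-0.015,0,0,-0.161]]
[[0.014,-0.006,-0.015,0,0,-0.161],[0,0,0.006,0,0.154,0],[-0.001,0,0.007,0,0.154,0],[-0.001,0,0.006,0,0.154,0],[-0.003,0,0.006,0,0.154,0]]
[[-0.003,0,0.006,0,0.153,0],[-0.003,0,0.005,0,0.154,0],[-0.004,0,0.005,0,0.154,0],[-0.005,0,0.004,0,0.154,0],[-0.005,0,0.004,0,0.154,0]]
[[-0.006,0,0.003,0,0.154,0],[-0.006,0,0.002,0,0.154,0],[-0.006,0,0.001,0,0.154,0],[-0.007,0,0.001,0,0.153,0]]
end [ 539.8 -130.2  249.8]
```

apply_moves(plan=[[-0.02, 0.056, 0.031, 0, 0.001, 0.063], [-0.018, 0.057, 0.03, 0, 0, 0.063], [-0.014, 0.057, 0.031, 0.001, 0.001, 0.064], [-0.012, 0.058, 0.03, 0, 0, 0.063], [-0.009, 0.059, 0.031, 0, 0.001, 0.063]], grip=0)

```text
clock: 12.1
eef_pos: [550.4, -158.2, 157.2]
eef_rot: [3.11, 0.427, 0.002]
force: [0.6, 0.3, 0.7]
opening: 87.0
grasp_force: 0.0
```

apply_moves(plan=[[-0.006, 0.059, 0.03, 0, 0, 0.063], [-0.003, 0.059, 0.031, 0.001, 0.001, 0.063], [0, 0, 0, 0, 0, 0], [0, 0, 0.038, 0, 0, 0], [0, 0, 0.039, 0, 0, 0]])

```text
clock: 12.6
eef_pos: [563.2, -226.7, 75.1]
eef_rot: [3.128, 0.276, 0.005]
force: [0.7, 0.5, -1.0]
opening: 86.6
grasp_force: 0.0
```

apply_moves(plan=[[0, 0, 0.038, 0, 0, 0], [0, 0, 0.038, 0, 0, 0], [0, 0, 0.034, 0, 0, 0], [0, 0, 0, 0, 0, 0], [0, 0, 0, 0, 0, 0]])

```text
clock: 13.1
eef_pos: [563.2, -225.8, 9.5]
eef_rot: [3.129, 0.277, 0.002]
force: [0.0, 0.1, 1.4]
opening: 87.0
grasp_force: 0.0
```

apply_moves(plan=[[0, 0, 0, 0, 0, 0], [0, 0, 0, 0, 0, 0], [0, 0, 0, 0, 0, 0], [0, 0, 0, 0, 0, 0], [0, 0, 0, 0, 0, 0]], grip=1, squeeze=40)

```text
clock: 13.6
eef_pos: [563.7, -225.1, 9.2]
eef_rot: [3.128, 0.278, 0.002]
force: [-1.4, -0.2, 4.3]
opening: 63.6
grasp_force: 40.0
```

apply_moves(plan=[[0, 0, -0.02, 0, 0, 0], [0, 0, -0.05, 0, 0, 0], [0, 0, -0.065, 0, 0, 0], [0, 0, -0.065, 0, 0, 0], [0, 0, -0.065, 0, 0, 0]])

```text
clock: 14.1
eef_pos: [562.9, -224.6, 169.6]
eef_rot: [3.129, 0.278, 0.001]
force: [0.4, -0.2, -2.7]
opening: 63.5
grasp_force: 40.0
```

apply_moves(plan=[[-0.001, -0.015, -0.025, 0, 0, -0.161], [0.001, -0.015, -0.025, 0, 0, -0.161], [0.002, -0.014, -0.025, 0, 0, -0.161], [0.005, -0.014, -0.025, 0, 0, -0.161], [0.006, -0.014, -0.025, 0, 0, -0.161]])

```text
clock: 14.6
eef_pos: [551.7, -181.1, 243.6]
eef_rot: [2.884, 1.245, 0.001]
force: [0.2, -0.2, -3.3]
opening: 63.6
grasp_force: 40.0
```

apply_moves(plan=[[0.008, -0.012, -0.015, 0, 0, -0.161], [0.01, -0.011, -0.015, 0, 0, -0.161], [0.01, -0.011, -0.015, 0, 0, -0.161], [0.012, -0.008, -0.016, 0, 0, -0.161], [0.013, -0.007, -0.015, 0, 0, -0.161]])

```text
clock: 15.1
eef_pos: [541.2, -138.4, 289.0]
eef_rot: [2.354, 2.08, 0.0]
force: [0.3, 0.2, -2.4]
opening: 63.3
grasp_force: 40.0
```

apply_moves(plan=[[0.014, -0.006, -0.015, 0, 0, -0.161], [0, 0, 0.006, 0, 0.154, 0], [-0.001, 0, 0.007, 0, 0.154, 0], [-0.001, 0, 0.006, 0, 0.154, 0], [-0.003, 0, 0.006, 0, 0.154, 0]])

```text
clock: 15.6
eef_pos: [539.3, -130.5, 282.8]
eef_rot: [-1.952, -1.949, -0.488]
force: [-1.4, -0.1, -2.2]
opening: 63.6
grasp_force: 40.0
```

apply_moves(plan=[[-0.003, 0, 0.006, 0, 0.153, 0], [-0.003, 0, 0.005, 0, 0.154, 0], [-0.004, 0, 0.005, 0, 0.154, 0], [-0.005, 0, 0.004, 0, 0.154, 0], [-0.005, 0, 0.004, 0, 0.154, 0]])

```text
clock: 16.1
eef_pos: [539.2, -130.8, 263.1]
eef_rot: [-1.556, -1.553, -0.946]
force: [0.6, -0.3, -3.3]
opening: 63.7
grasp_force: 40.0
```

apply_moves(plan=[[-0.006, 0, 0.003, 0, 0.154, 0], [-0.006, 0, 0.002, 0, 0.154, 0], [-0.006, 0, 0.001, 0, 0.154, 0], [-0.007, 0, 0.001, 0, 0.153, 0], [0, 0, 0, 0, 0, 0]])

```text
clock: 16.6
eef_pos: [538.0, -130.6, 242.8]
eef_rot: [-1.21, -1.199, -1.21]
force: [-0.7, -1.0, -3.7]
opening: 63.8
grasp_force: 40.0
```

```bash
python3 - <<'E'
from geo import *
log(); plan([((540,-130,162),down(0,90))])
s=snap("side","s3"); cv2.imwrite("pics/c3.png",cv2.resize(s[60:260,200:480,::-1],(700,500),interpolation=cv2.INTER_CUBIC))
E
```

```text
from [ 538.  -130.6  242.8] q [ 0.98  0.92 -0.47  1.37 -0.88  1.9   0.64] F [-0.7 -1.  -3.7] open 63.8 t 16.6
[[-0.067,0.002,0,0.002,-0.004,-0.004],[-0.068,0.002,0,0.002,-0.004,-0.004]]
end [ 540.  -130.2  161.7]
```

View pics/c3.png

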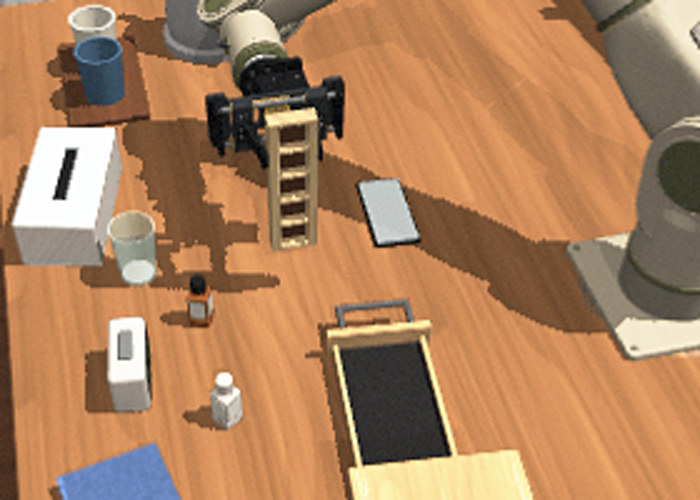

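apply_moves(plan=[[-0.045, 0.001, 0, 0.002, -0.004, -0.004], [-0.045, 0.001, 0, 0.002, -0.004, -0.004], [-0.045, 0.001, 0, 0, 0, 0], [0, 0, 0, 0, 0, 0]])

```text
clock: 17.05
eef_pos: [541.2, -130.3, 164.8]
eef_rot: [-1.213, -1.222, -1.207]
force: [0.7, -0.2, -2.1]
opening: 63.6
grasp_force: 40.0
```

apply_moves(plan=[[-0.004, 0, 0, 0, 0, 0], [-0.004, 0, 0, 0, 0, 0]])

```text
clock: 17.25
eef_pos: [542.1, -130.9, 163.4]
eef_rot: [-1.211, -1.225, -1.212]
force: [0.1, -0.1, -2.1]
opening: 63.7
grasp_force: 40.0
```

apply_moves(plan=[[-0.003, 0, 0, 0, 0, 0], [-0.002, 0, 0, 0, 0, 0]])

```text
clock: 17.45
eef_pos: [541.6, -130.7, 158.9]
eef_rot: [-1.211, -1.221, -1.211]
force: [-0.4, 0.5, -2.3]
opening: 63.5
grasp_force: 40.0
```

apply_moves(plan=[[-0.003, 0, 0, 0, 0, 0], [-0.002, 0, 0, 0, 0, 0]])

```text
clock: 17.65
eef_pos: [541.5, -130.6, 155.1]
eef_rot: [-1.21, -1.22, -1.211]
force: [0.4, -0.0, -2.3]
opening: 63.9
grasp_force: 40.0
```

apply_moves(plan=[[-0.003, 0, 0, 0, 0, 0], [0, 0, 0, 0, 0, 0]])

```text
clock: 17.85
eef_pos: [541.6, -130.5, 154.2]
eef_rot: [-1.208, -1.219, -1.212]
force: [-1.0, -1.0, 4.9]
opening: 63.6
grasp_force: 40.0
```

```bash
python3 - <<'E'
from geo import *
s=log(); print(s["eef_pos"],s["force"],s["wrist_torque"]);print(R.from_rotvec(s["eef_rot"]).as_matrix().round(3))
E
```

```text
[ 541.55011393 -130.53055775  154.21541603] [-0.97775709 -0.99081812  4.9447428 ] [-0.39625735  0.26616613  0.08636149]
[[-0.008  1.    -0.001]
 [ 0.005  0.001  1.   ]
 [ 1.     0.008 -0.005]]
```

apply_moves(plan=[[0, 0, 0, 0, 0, 0], [0, 0, 0, 0, 0, 0], [0, 0, 0, 0, 0, 0], [0, 0, 0, 0, 0, 0], [0, 0, 0, 0, 0, 0]], grip=0)

```text
clock: 18.35
eef_pos: [541.5, -130.6, 153.3]
eef_rot: [-1.21, -1.22, -1.211]
force: [-0.2, -0.4, 0.4]
opening: 86.3
grasp_force: 0.0
```

apply_moves(plan=[[0, 0, -0.02, 0, 0, 0], [0, 0, -0.03, 0, 0, 0], [0, 0, -0.04, 0, 0, 0], [0, 0, -0.05, 0, 0, 0], [0, 0, -0.05, 0, 0, 0]])

```text
clock: 18.85
eef_pos: [541.3, -246.2, 154.2]
eef_rot: [-1.211, -1.22, -1.21]
force: [1.1, 0.4, 1.0]
opening: 87.0
grasp_force: 0.0
```

```bash
python3 - <<'E'
from geo import *
s=log()
plan([((541.6,-240,330),down(0,40)),((541.6,-133.3,275),down(0),40),((541.6,-133.3,191),down(0),25)])
P=F-65*U
r=track([((541.6,-240,330),down(0,40)),((541.6,-133.3,275),down(0)),((541.6,-133.3,191),down(0)),((541.6,-133.3,290),down(0)),(P+[0,0,290],down(-5.1)),(P+[0,0,290],down(-5.1,75)),(P+[0,0,84],down(-5.1,75))],s["q"]);print([(float(a[0]),a[1]) for a in r])
im=snap("side","s4"); cv2.imwrite("pics/c4.png",cv2.resize(im[60:260,200:480,::-1],(700,500),interpolation=cv2.INTER_CUBIC))
E
```

```text
from [ 541.3 -246.2  154.2] q [ 1.    1.19 -0.42  1.03 -0.77  2.04  0.65] F [1.1 0.4 1. ] open 87.0 t 18.85
[[0.042,0,0.001,0,-0.157,0.001],[0.042,0.001,-0.004,0.001,-0.158,0.001],[0.04,0,-0.009,0,-0.157,0.002],[0.04,0,-0.014,0.001,-0.157,0.001],[0.037,0,-0.019,0,-0.158,0.001]]
[[0.035,0.001,-0.023,0,-0.157,0.001],[0.032,0,-0.028,0.001,-0.157,0.001],[0.013,0,0.031,0,-0.148,0],[0.016,0,0.029,0,-0.148,0],[0.02,0,0.027,0,-0.149,0]]
[[0.022,0,0.025,0,-0.148,0],[0.026,0,0.021,0,-0.148,0],[0.027,0,0.019,0,-0.148,0.001],[0,0,0.035,0,0,0],[0,0,0.035,0,0,0]]
[[0,0,0.035,0,0,0],[0,0,0.035,0,0,0]]
end [ 541.8 -133.5  191. ]
[(0.0, [0.86, 0.55, -0.34, 1.13, -0.43, 1.85, 0.48]), (0.0, [0.52, 0.19, -0.42, 1.54, 0.08, 1.43, 0.1]), (0.0, [0.52, 0.23, -0.41, 1.67, 0.1, 1.26, 0.08]), (0.0, [0.52, 0.18, -0.41, 1.52, 0.07, 1.46, 0.1]), (0.0, [0.35, -0.03, -0.6, 1.73, -0.02, 1.44, -0.34]), (0.0, [0.69, 0.28, -0.27, 1.98, -1.09, 1.62, 0.72]), (0.0, [0.67, 0.67, -0.24, 2.0, -1.03, 1.4, 1.06])]
```

View pics/c4.png

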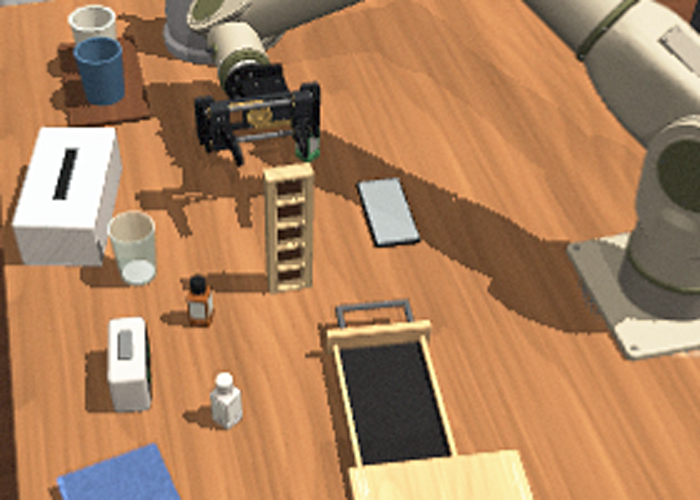

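apply_moves(plan=[[0.042, 0, 0.001, 0, -0.157, 0.001], [0.042, 0.001, -0.004, 0.001, -0.158, 0.001], [0.04, 0, -0.009, 0, -0.157, 0.002], [0.04, 0, -0.014, 0.001, -0.157, 0.001], [0.037, 0, -0.019, 0, -0.158, 0.001]])

```text
clock: 19.4
eef_pos: [541.3, -241.7, 281.2]
eef_rot: [-1.658, -1.658, -0.845]
force: [0.4, 0.1, -0.5]
opening: 87.1
grasp_force: 0.0
```

apply_moves(plan=[[0.035, 0.001, -0.023, 0, -0.157, 0.001], [0.032, 0, -0.028, 0.001, -0.157, 0.001], [0.013, 0, 0.031, 0, -0.148, 0], [0.016, 0, 0.029, 0, -0.148, 0], [0.02, 0, 0.027, 0, -0.149, 0]])

```text
clock: 19.9
eef_pos: [542.1, -185.6, 303.5]
eef_rot: [-2.036, -2.035, -0.356]
force: [1.0, 1.0, -0.3]
opening: 87.3
grasp_force: 0.0
```

apply_moves(plan=[[0.022, 0, 0.025, 0, -0.148, 0], [0.026, 0, 0.021, 0, -0.148, 0], [0.027, 0, 0.019, 0, -0.148, 0.001], [0, 0, 0, 0, 0, 0], [0, 0, 0, 0, 0, 0]])

```text
clock: 20.4
eef_pos: [542.1, -131.1, 275.7]
eef_rot: [-2.22, -2.222, -0.002]
force: [0.0, -1.3, -0.3]
opening: 87.2
grasp_force: 0.0
```

```bash
python3 - <<'E'
from geo import *
s=log();plan([((541.6,-133.3,191),down(0),25)])
print(R.from_rotvec(s["eef_rot"]).as_matrix().round(3))
E
```

```text
from [ 542.1 -131.1  275.7] q [ 0.5   0.19 -0.39  1.54  0.07  1.43  0.1 ] F [ 0.  -1.3 -0.3] open 87.2 t 20.4
[[-0.001,0,0.035,0,0,0],[-0.001,0,0.036,0,-0.001,0.001],[-0.001,-0.001,0.035,0.001,0,0],[-0.001,0,0.035,0,-0.001,0]]
end [ 541.6 -133.4  191.1]
[[-0.001  1.     0.001]
 [ 1.     0.001  0.001]
 [ 0.001  0.001 -1.   ]]
```

apply_moves(plan=[[-0.001, 0, 0.035, 0, 0, 0], [-0.001, 0, 0.036, 0, 0, 0], [-0.001, -0.001, 0.035, 0, 0, 0], [-0.001, 0, 0.035, 0, 0, 0], [0, 0, 0, 0, 0, 0]])

```text
clock: 20.9
eef_pos: [539.8, -136.3, 187.8]
eef_rot: [-2.223, -2.213, 0.002]
force: [-0.1, -0.3, -0.4]
opening: 87.3
grasp_force: 0.0
```

apply_moves(plan=[[0, 0, 0, 0, 0, 0], [0, 0, 0, 0, 0, 0], [0, 0, 0, 0, 0, 0], [0, 0, 0, 0, 0, 0], [0, 0, 0, 0, 0, 0]], grip=1, squeeze=45)

```text
clock: 21.4
eef_pos: [542.0, -134.3, 191.3]
eef_rot: [2.221, 2.22, 0.003]
force: [1.3, -0.4, 4.0]
opening: 63.4
grasp_force: 45.0
```

```bash
python3 - <<'E'
from geo import *
s=log(); P=F-65*U
plan([((541.6,-133.3,290),down(0),30),(P+[0,0,300],down(-5.1),35),(P+[0,0,290],down(-5.1,75),35),(P+[0,0,110],down(-5.1,75),35)])
E
```

```text
from [ 542.  -134.3  191.3] q [ 0.5   0.23 -0.39  1.67  0.09  1.26  0.09] F [ 1.3 -0.4  4. ] open 63.4 t 21.4
[[0,0,-0.041,0.001,0,0],[0.001,0,-0.041,0,0,0],[0,0,-0.041,0.001,-0.001,-0.001],[0.001,0,-0.042,0,0,0],[0.051,-0.02,-0.002,0,0,0.016]]
[[0.05,-0.021,-0.003,0,0,0.016],[0.051,-0.022,-0.002,0,0,0.017],[0.05,-0.022,-0.002,0,0,0.016],[0.05,-0.023,-0.003,0,0,0.016],[0.049,-0.023,-0.002,0,0,0.016]]
[[0.049,-0.024,-0.002,0,0,0.017],[0,0,0.001,0,0.152,0],[0,0,0.002,0,0.151,0],[-0.001,0,0.001,0,0.152,0],[0,0,0.002,0,0.151,0]]
[[-0.001,0,0.001,0,0.152,0],[-0.001,0,0.001,0,0.151,0],[-0.001,0,0.002,0,0.152,0],[-0.001,0,0.001,0,0.151,0],[-0.001,0,0.001,0,0.152,0]]
[[-0.001,0,0,0,0.151,0],[-0.002,0,0.001,0,0.152,0],[-0.048,0,0.013,0,0,0],[-0.048,0,0.013,0,0,0],[-0.049,0,0.013,0,0,0]]
[[-0.048,0,0.013,0,0,0],[-0.048,0,0.013,0,0,0],[-0.048,0,0.013,0,0,0]]
end [456.9  80.7 110.1]
```

apply_moves(plan=[[0, 0, -0.041, 0.001, 0, 0], [0.001, 0, -0.041, 0, 0, 0], [0, 0, -0.041, 0.001, -0.001, -0.001], [0.001, 0, -0.042, 0, 0, 0], [0.051, -0.02, -0.002, 0, 0, 0.016]])

```text
clock: 21.9
eef_pos: [530.7, -106.2, 293.2]
eef_rot: [2.239, 2.199, 0.001]
force: [0.7, 0.9, -2.7]
opening: 63.4
grasp_force: 45.0
```

apply_moves(plan=[[0.05, -0.021, -0.003, 0, 0, 0.016], [0.051, -0.022, -0.002, 0, 0, 0.017], [0.05, -0.022, -0.002, 0, 0, 0.016], [0.05, -0.023, -0.003, 0, 0, 0.016], [0.049, -0.023, -0.002, 0, 0, 0.016]])

```text
clock: 22.4
eef_pos: [467.7, 51.1, 297.8]
eef_rot: [-2.304, -2.134, 0.002]
force: [0.1, -0.3, -2.2]
opening: 63.8
grasp_force: 45.0
```

apply_moves(plan=[[0.049, -0.024, -0.002, 0, 0, 0.017], [0, 0, 0.001, 0, 0.152, 0], [0, 0, 0.002, 0, 0.151, 0], [-0.001, 0, 0.001, 0, 0.152, 0], [0, 0, 0.002, 0, 0.151, 0]])

```text
clock: 22.9
eef_pos: [456.6, 80.1, 296.1]
eef_rot: [-2.048, -1.872, -0.502]
force: [-0.3, 0.6, -3.4]
opening: 63.9
grasp_force: 45.0
```

apply_moves(plan=[[-0.001, 0, 0.001, 0, 0.152, 0], [-0.001, 0, 0.001, 0, 0.151, 0], [-0.001, 0, 0.002, 0, 0.152, 0], [-0.001, 0, 0.001, 0, 0.151, 0], [-0.001, 0, 0.001, 0, 0.152, 0]])

```text
clock: 23.4
eef_pos: [456.7, 79.8, 291.0]
eef_rot: [-1.647, -1.504, -0.982]
force: [-1.1, -0.5, -3.2]
opening: 63.9
grasp_force: 45.0
```

apply_moves(plan=[[-0.001, 0, 0, 0, 0.151, 0], [-0.002, 0, 0.001, 0, 0.152, 0], [0, 0, 0, 0, 0, 0], [0, 0, 0, 0, 0, 0]])

```text
clock: 23.8
eef_pos: [456.6, 80.2, 288.6]
eef_rot: [-1.476, -1.347, -1.127]
force: [0.0, -0.3, -1.5]
opening: 63.4
grasp_force: 45.0
```

```bash
python3 - <<'E'
from geo import *
s=log(); P=F-65*U
print("P",P.round(1)); print(R.from_rotvec(s["eef_rot"]).as_matrix().round(3))
plan([(P+[0,0,110],down(-5.1,75),35),(P+[0,0,90],down(-5.1,75),10)])
im=snap("side","s5"); cv2.imwrite("pics/c5.png",cv2.resize(im[100:300,240:520,::-1],(700,500),interpolation=cv2.INTER_CUBIC))
E
```

```text
P [456.6  80.4   0. ]
[[ 0.026  0.996  0.085]
 [ 0.26  -0.089  0.962]
 [ 0.965 -0.002 -0.261]]
from [456.6  80.2 288.6] q [ 0.65  0.28 -0.22  1.98 -1.1   1.63  0.73] F [ 0.  -0.3 -1.5] open 63.4 t 23.8
[[-0.048,0,0.013,0,0.001,-0.001],[-0.048,0,0.013,0,0,0],[-0.048,0,0.013,0,0.001,-0.001],[-0.048,0,0.013,0,0,0],[-0.047,0,0.013,0,0.001,-0.001]]
[[-0.048,0,0.013,0,0,0],[-0.011,0,0.003,0,0,0],[-0.011,0,0.002,0,0,0],[-0.011,0,0.003,0,0,0]]
end [456.3  80.2  89.8]
```

View pics/c5.png

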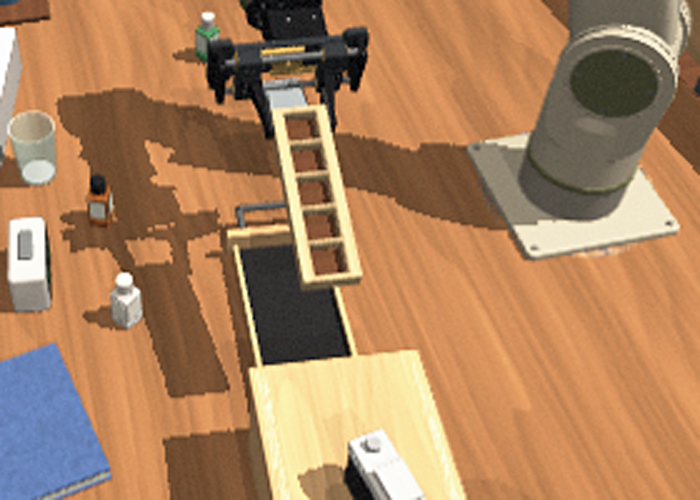

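apply_moves(plan=[[-0.048, 0, 0.013, 0, 0.001, -0.001], [-0.048, 0, 0.013, 0, 0, 0], [-0.048, 0, 0.013, 0, 0.001, -0.001], [-0.048, 0, 0.013, 0, 0, 0], [-0.047, 0, 0.013, 0, 0.001, -0.001]])

```text
clock: 24.35
eef_pos: [457.5, 81.0, 140.4]
eef_rot: [-1.472, -1.354, -1.133]
force: [-0.2, -0.6, -2.2]
opening: 63.7
grasp_force: 45.0
```

apply_moves(plan=[[-0.048, 0, 0.013, 0, 0, 0], [-0.011, 0, 0.003, 0, 0, 0], [-0.011, 0, 0.002, 0, 0, 0], [-0.008, 0, 0.002, 0, 0, 0], [0, 0, 0, 0, 0, 0]])

```text
clock: 24.85
eef_pos: [457.0, 80.5, 92.7]
eef_rot: [-1.471, -1.349, -1.134]
force: [-0.5, -1.0, -2.9]
opening: 63.6
grasp_force: 45.0
```

apply_moves(plan=[[-0.004, 0, 0.001, 0, 0, 0], [-0.004, 0, 0.001, 0, 0, 0]])

```text
clock: 25.05
eef_pos: [456.8, 80.5, 87.5]
eef_rot: [-1.471, -1.348, -1.134]
force: [0.9, 1.1, -2.7]
opening: 63.5
grasp_force: 45.0
```

apply_moves(plan=[[-0.003, 0, 0.001, 0, 0, 0], [0, 0, 0, 0, 0, 0]])

```text
clock: 25.25
eef_pos: [456.5, 80.8, 85.2]
eef_rot: [-1.471, -1.347, -1.133]
force: [0.5, 0.1, -2.0]
opening: 63.7
grasp_force: 45.0
```

apply_moves(plan=[[-0.004, 0, 0.001, 0, 0, 0], [0, 0, 0, 0, 0, 0]])

```text
clock: 25.45
eef_pos: [456.5, 80.7, 82.6]
eef_rot: [-1.471, -1.347, -1.133]
force: [0.2, 0.8, -1.6]
opening: 63.8
grasp_force: 45.0
```

apply_moves(plan=[[-0.004, 0, 0.001, 0, 0, 0], [0, 0, 0, 0, 0, 0]])

```text
clock: 25.65
eef_pos: [456.7, 80.7, 80.5]
eef_rot: [-1.47, -1.346, -1.134]
force: [1.1, -0.8, -0.5]
opening: 63.9
grasp_force: 45.0
```

apply_moves(plan=[[0, 0, 0, 0, 0, 0], [0, 0, 0, 0, 0, 0], [0, 0, 0, 0, 0, 0], [0, 0, 0, 0, 0, 0], [0, 0, 0, 0, 0, 0]], grip=0)

```text
clock: 26.15
eef_pos: [456.6, 80.7, 80.4]
eef_rot: [-1.471, -1.347, -1.133]
force: [0.1, -0.3, -0.7]
opening: 86.1
grasp_force: 0.0
```

apply_moves(plan=[[0, 0, 0, 0, 0, 0], [0.04, 0, -0.01, 0, 0, 0], [0.07, 0, -0.018, 0, -0.1, 0], [0.07, 0, -0.02, 0, -0.15, 0], [0.06, 0, -0.03, 0, -0.15, 0]])

```text
clock: 26.65
eef_pos: [456.5, 82.9, 230.6]
eef_rot: [-1.699, -1.552, -0.93]
force: [1.0, 0.1, -0.1]
opening: 87.0
grasp_force: 0.0
```

```bash
python3 - <<'E'
from geo import *
s=log();P=F-180*U
plan([(P+[60,-20,300],down(-5.1),45)])
E
```

```text
from [456.5  82.9 230.6] q [ 0.55  0.18 -0.2   2.   -0.93  1.43  0.63] F [ 1.   0.1 -0.1] open 87.0 t 26.65
[[-0.003,0.013,-0.031,0,-0.159,0],[-0.006,0.013,-0.03,0,-0.16,0],[-0.01,0.013,-0.03,0,-0.159,-0.001],[-0.014,0.013,-0.028,0,-0.16,0],[-0.017,0.013,-0.025,0.001,-0.159,0]]
[[-0.021,0.012,-0.024,0,-0.16,0],[-0.023,0.013,-0.021,0,-0.159,0],[-0.025,0.013,-0.018,0,-0.16,0]]
end [506.3 -54.1 300.2]
```

apply_moves(plan=[[-0.003, 0.013, -0.031, 0, -0.159, 0], [-0.006, 0.013, -0.03, 0, -0.16, 0], [-0.01, 0.013, -0.03, 0, -0.159, -0.001], [-0.014, 0.013, -0.028, 0, -0.16, 0], [-0.017, 0.013, -0.025, 0.001, -0.159, 0]])

```text
clock: 27.15
eef_pos: [488.7, -3.6, 273.5]
eef_rot: [-2.112, -1.934, -0.402]
force: [0.2, 1.0, -0.5]
opening: 86.8
grasp_force: 0.0
```

apply_moves(plan=[[-0.021, 0.012, -0.024, 0, -0.16, 0], [-0.023, 0.013, -0.021, 0, -0.159, 0], [-0.025, 0.013, -0.018, 0, -0.16, 0], [0, 0, 0, 0, 0, 0]])

```text
clock: 27.55
eef_pos: [507.7, -52.0, 299.8]
eef_rot: [2.31, 2.127, 0.005]
force: [-0.1, 0.2, -0.4]
opening: 87.0
grasp_force: 0.0
```

```bash
python3 - <<'E'
from geo import *
from fit import *
log(); T=snap("top","t6"); s=snap("side","s6")
a=cv2.resize(T[190:300,220:330],(440,440),interpolation=cv2.INTER_CUBIC);b=cv2.resize(s[160:270,320:410],(360,440),interpolation=cv2.INTER_CUBIC)
cv2.imwrite("pics/c6.png",np.hstack([a,b])[:,:,::-1])
for c in C:
    print(c,[(np.round(t["xy"],1).tolist(),round(t["confidence"],2)) for t in manip.tip_of("well1",c)])
    m=manip.trace("board",c); print([(np.round(t["rect"]).tolist(),round(t["confidence"],2)) for t in m])
    print(fit({c:m[0]["pixels"]},BOARD,(462,145),[np.radians(84.9)],z=20).round(2))
print(np.degrees(1.48))
for c in C:
    print(c,[(np.round(t["rect"]).tolist(),round(t["confidence"],2)) for t in manip.trace("bottle1",c)])
E
```

```text
side [([366.4, 246.0], 0.94), ([359.6, 223.5], 0.74), ([355.8, 215.9], 0.74), ([352.4, 206.3], 0.66), ([352.9, 147.0], 0.61), ([359.7, 234.2], 0.56)]
[([357.0, 219.0, 32.0, 44.0], 0.83)]
   [0.4582 0.11   1.483 ] 0.251
[458.24 109.96   1.48]
top [([333.2, 244.1], 0.97), ([287.4, 239.1], 0.93), ([317.4, 243.6], 0.89), ([275.2, 239.1], 0.65)]
[([302.0, 241.0, 74.0, 28.0], 0.81)]
   [0.4649 0.1559 1.4768] 0.073
[464.91 155.89   1.48]
84.79775367936183
side [([280.0, 180.0, 7.0, 18.0], 0.69), ([291.0, 222.0, 12.0, 24.0], 0.54)]
top [([500.0, 241.0, 22.0, 16.0], 0.5), ([323.0, 170.0, 12.0, 17.0], 0.47)]
```

View pics/c6.png

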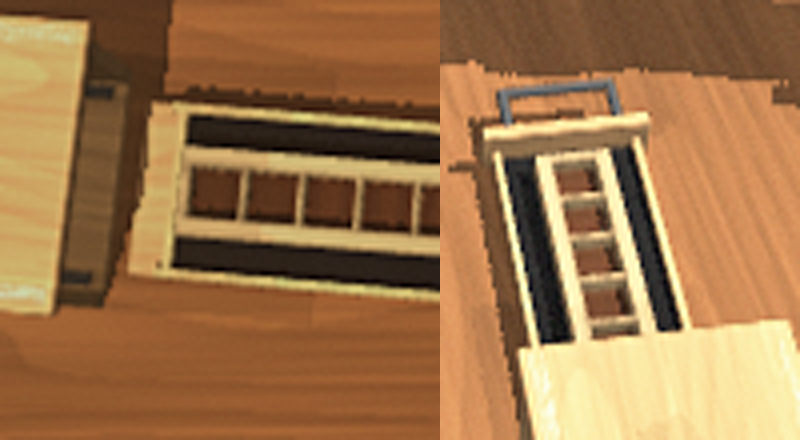

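```bash
python3 - <<'E'
from h import *
T=cv2.imread("pics/t6.png");S=cv2.imread("pics/s6.png")
f=lambda im,c,r:cv2.resize(im[r-15:r+15,c-15:c+15],(260,260),interpolation=cv2.INTER_CUBIC)
a=np.hstack([f(T,499,241),f(T,325,170),f(T,385,165)]);b=np.hstack([f(S,323,114),f(S,292,222),f(S,279,180)])
cv2.imwrite("pics/c7.png",cv2.convertScaleAbs(np.vstack([a,b]),alpha=1.3))
for c,L in(("side",[]),("top",[(287.4,239.1),(317.4,243.6),(333.2,244.1),(275.2,239.1)])):
    if L: print(atz(c,L,28).round(1))
E
```

```text
[[468.6 199.2  28. ]
 [454.2 111.   28. ]
 [452.1  64.8  28. ]
 [469.1 235.2  28. ]]
```

View pics/c7.png

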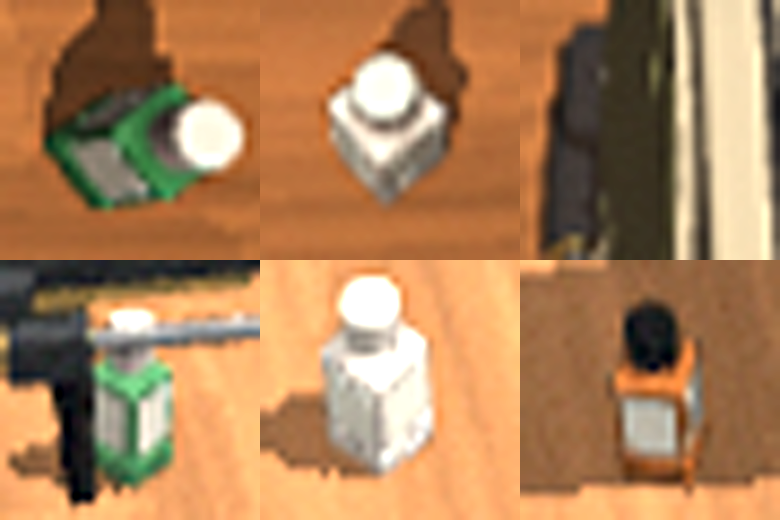

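```bash
python3 - <<'E'
from geo import *
s=manip.sense(); D=lambda y:down(y)
w=[((448,-419,200),D(34)),((448,-419,27),D(34)),((448,-419,27),D(-56)),((448,-419,200),D(-56)),((463,156,200),D(-5.1)),((463,156,57),D(-5.1))]
print([(float(a[0]),a[1][6]) for a in track(w,s["q"])])
plan([((448,-419,180),D(34),48),((448,-419,110),D(34),40),((448,-419,27),D(34),25,1),((448,-419,27),D(-56))])
E
```

```text
[(0.0, 1.26), (0.0, 1.24), (0.0, -0.2), (0.0, -0.24), (0.0, -0.52), (0.0, -0.57)]
from [506.3 -54.7 298. ] q [ 0.31  0.06 -0.3   1.63  0.01  1.46 -0.08] F [-0.5 -0.5 -0.3] open 87.2 t 27.95
[[-0.068,-0.005,0.022,0,-0.001,-0.096],[-0.068,-0.01,0.021,0,0,-0.097],[-0.067,-0.015,0.022,0.001,-0.001,-0.096],[-0.065,-0.02,0.021,0,0,-0.097],[-0.064,-0.025,0.022,0,-0.001,-0.096]]
[[-0.061,-0.029,0.022,0,-0.001,-0.097],[-0.06,-0.035,0.022,0,0,-0.096],[-0.056,-0.038,0.021,0,-0.001,-0.097],[-0.053,-0.043,0.022,0.001,0,-0.096],[0,0,0.058,0,0,0]]
[[0,0,0.059,0,-0.001,0],[0,0,0.035,0,0,0],[0,0,0.034,0,0,0],[0,0,0.035,0,0,0],[0,0,0.034,0,0,0]]
--
[[0,0,0,0,0,0.167],[0,0,0,0,0,0.166],[0,0,0,0,0,0.167],[0,0,0,0,0,0.167],[0,0,0,0,0,0.166]]
[[0,0,0,0,0,0.167],[0,0,0,0,0,0.167],[0,0,0,0,0,0.166],[0,0,0,0,0,0.167],[0,0,0,0,0,0.166]]
[[0,0,0,0,0,0.167],[0,0,0,0,0,0.167]]
end [ 447.8 -418.9   27.1]
```

apply_moves(plan=[[-0.068, -0.005, 0.022, 0, -0.001, -0.096], [-0.068, -0.01, 0.021, 0, 0, -0.097], [-0.067, -0.015, 0.022, 0.001, -0.001, -0.096], [-0.065, -0.02, 0.021, 0, 0, -0.097], [-0.064, -0.025, 0.022, 0, -0.001, -0.096]], grip=0, squeeze=15)

```text
clock: 28.45
eef_pos: [473.7, -258.5, 232.6]
eef_rot: [-1.872, -2.523, -0.003]
force: [1.4, 0.6, 0.5]
opening: 86.9
grasp_force: 0.0
```

apply_moves(plan=[[-0.061, -0.029, 0.022, 0, -0.001, -0.097], [-0.06, -0.035, 0.022, 0, 0, -0.096], [-0.056, -0.038, 0.021, 0, -0.001, -0.097], [-0.053, -0.043, 0.022, 0.001, 0, -0.096], [0, 0, 0, 0, 0, 0]])

```text
clock: 28.95
eef_pos: [444.3, -424.1, 178.0]
eef_rot: [-1.48, -2.768, 0.003]
force: [-0.5, 0.4, 0.0]
opening: 87.2
grasp_force: 0.0
```

```bash
python3 - <<'E'
from geo import *
plan([((448,-419,110),down(34),40),((448,-419,27),down(34),25,1)])
E
```

```text
from [ 444.3 -424.1  178. ] q [ 0.72  0.34 -0.05  1.55  0.02  1.26  1.26] F [-0.5  0.4  0. ] open 87.2 t 28.95
[[0.002,0.005,0.057,-0.002,-0.001,-0.003],[0.001,0.005,0.056,-0.002,-0.001,-0.003],[0,0,0.035,0,0,0],[0,0,0.034,0,0,0],[0,0,0.035,0,0,0]]
[[0,0,0.035,0,0,0]]
--
end [ 448.  -419.3   26.8]
```

apply_moves(plan=[[0, 0, 0, 0, 0, 0], [0, 0, 0, 0, 0, 0], [0, 0, 0.04, 0, 0, 0], [0, 0, 0.04, 0, 0, 0], [0, 0, 0, 0, 0, 0]])

```text
clock: 29.45
eef_pos: [448.3, -416.1, 130.4]
eef_rot: [-1.469, -2.773, -0.001]
force: [-0.1, 0.8, 0.0]
opening: 86.8
grasp_force: 0.0
```

apply_moves(plan=[[0, 0, 0.035, 0, 0, 0], [0, 0, 0.035, 0, 0, 0], [0, 0, 0.035, 0, 0, 0], [0, 0, 0.035, 0, 0, 0], [0, 0, 0.035, 0, 0, 0]])

```text
clock: 29.95
eef_pos: [450.3, -418.4, 29.0]
eef_rot: [1.471, 2.773, -0.001]
force: [0.6, 0.3, -0.2]
opening: 86.9
grasp_force: 0.0
```

apply_moves(plan=[[0, 0, 0, 0, 0, 0], [0, 0, 0, 0, 0, 0], [0, 0, 0, 0, 0, 0], [0, 0, 0, 0, 0, 0], [0, 0, 0, 0, 0, 0]], grip=1)

```text
clock: 30.45
eef_pos: [449.4, -419.0, 28.9]
eef_rot: [1.472, 2.773, -0.001]
force: [-0.0, -0.4, 0.7]
opening: 55.1
grasp_force: 0.0
```

apply_moves(plan=[[0, 0, 0, 0, 0, 0], [0, 0, 0, 0, 0, 0], [0, 0, 0, 0, 0, 0]])

```text
clock: 30.75
eef_pos: [448.9, -418.6, 27.9]
eef_rot: [1.473, 2.774, -0.001]
force: [-0.0, -0.3, 0.4]
opening: 31.0
grasp_force: 0.0
```

apply_moves(plan=[[0, 0, 0, 0, 0, 0], [0, 0, 0, 0, 0, 0], [0, 0, 0, 0, 0, 0]])

```text
clock: 31.05
eef_pos: [448.9, -418.6, 27.9]
eef_rot: [1.473, 2.774, -0.001]
force: [-0.3, -0.1, 1.0]
opening: 30.0
grasp_force: 15.0
```

apply_moves(plan=[[0, 0, 0, 0, 0, 0], [0, 0, 0, 0, 0, 0], [0, 0, 0, 0, 0, 0], [0, 0, 0, 0, 0, 0], [0, 0, 0, 0, 0, 0.08]], grip=0.25)

```text
clock: 31.55
eef_pos: [448.9, -418.7, 27.9]
eef_rot: [1.56, 2.726, -0.001]
force: [-0.1, 0.4, 0.6]
opening: 60.8
grasp_force: 0.0
```

apply_moves(plan=[[0, 0, 0, 0, 0, 0.16], [0, 0, 0, 0, 0, 0.16], [0, 0, 0, 0, 0, 0.16], [0, 0, 0, 0, 0, 0.16], [0, 0, 0, 0, 0, 0.16]])

```text
clock: 32.05
eef_pos: [449.0, -418.6, 27.9]
eef_rot: [2.331, 2.105, -0.0]
force: [-0.0, -0.4, 0.5]
opening: 65.3
grasp_force: 0.0
```

apply_moves(plan=[[0, 0, 0, 0, 0, 0.16], [0, 0, 0, 0, 0, 0.16], [0, 0, 0, 0, 0, 0.16], [0, 0, 0, 0, 0, 0.16], [0, 0, 0, 0, 0, 0.16]])

```text
clock: 32.55
eef_pos: [449.0, -418.6, 27.9]
eef_rot: [2.867, 1.282, -0.0]
force: [0.5, -0.7, 0.3]
opening: 65.1
grasp_force: 0.0
```

apply_moves(plan=[[0, 0, 0, 0, 0, 0.16], [0, 0, 0, 0, 0, 0.16], [0, 0, 0, 0, 0, 0], [0, 0, 0, 0, 0, 0]])

```text
clock: 32.95
eef_pos: [449.0, -418.6, 27.9]
eef_rot: [3.001, 0.926, -0.0]
force: [0.6, -0.1, -0.6]
opening: 65.4
grasp_force: 0.0
```

apply_moves(plan=[[0, 0, 0, 0, 0, 0], [0, 0, 0, 0, 0, 0], [0, 0, 0, 0, 0, 0], [0, 0, 0, 0, 0, 0], [0, 0, 0, 0, 0, 0]], grip=1, squeeze=20)

```text
clock: 33.45
eef_pos: [448.9, -418.7, 27.9]
eef_rot: [3.003, 0.92, 0.0]
force: [-0.1, -0.2, -0.4]
opening: 33.0
grasp_force: 0.0
```

apply_moves(plan=[[0, 0, 0, 0, 0, 0], [0, 0, 0, 0, 0, 0], [0, 0, 0, 0, 0, 0], [0, 0, 0, 0, 0, 0]])

```text
clock: 33.85
eef_pos: [448.9, -418.6, 27.9]
eef_rot: [3.003, 0.92, 0.0]
force: [-0.2, 0.2, 0.6]
opening: 29.9
grasp_force: 20.0
```

```bash
python3 - <<'E'
from geo import *
s=log(); print(s["eef_pos"],s["opening"],s["grasp_force"]); B=np.array([463.3,156.5,0]); P=B-84*U
print(P); plan([(s["eef_pos"]+np.array([0,0,153]),None,45),(P+[0,0,200],down(-5.1),48),(P+[0,0,80],down(-5.1),30)])
E
```

```text
[ 448.90971623 -418.63184572   27.88619981] 29.88281836808534 20.00011258525774
[455.83287906  72.83255051   0.        ]
from [ 448.9 -418.6   27.9] q [ 0.48  0.49  0.25  1.7  -0.14  0.97 -0.2 ] F [-0.2  0.2  0.6] open 29.9 t 33.85
[[0,0,-0.064,0,0,0],[0,0,-0.063,0,0,0],[0,0,-0.064,0,0,0],[0,0,-0.064,0,0,0],[0.043,-0.061,-0.003,0,0,-0.103]]
[[0.047,-0.058,-0.003,0,0,-0.102],[0.052,-0.053,-0.003,0,0,-0.103],[0.056,-0.049,-0.003,0,0,-0.103],[0.059,-0.045,-0.003,0,0,-0.102],[0.064,-0.039,-0.003,0,0.001,-0.103]]
[[0.066,-0.034,-0.003,0,0,-0.103],[0.068,-0.029,-0.003,0.001,0,-0.103],[0.071,-0.023,-0.002,0,0,-0.102],[0.072,-0.018,-0.003,0,0,-0.103],[0.074,-0.011,-0.003,0,0,-0.103]]
[[0,0,0.05,0,0,0],[0,0,0.05,0,0,0],[0,0,0.05,0,0,0],[0,0,0.05,0,0,0]]
end [455.9  72.8  79.9]
```

apply_moves(plan=[[0, 0, -0.064, 0, 0, 0], [0, 0, -0.063, 0, 0, 0], [0, 0, -0.064, 0, 0, 0], [0, 0, -0.064, 0, 0, 0], [0.043, -0.061, -0.003, 0, 0, -0.103]])

```text
clock: 34.35
eef_pos: [449.8, -380.0, 188.2]
eef_rot: [2.958, 1.027, 0.005]
force: [0.7, -0.2, -1.4]
opening: 29.8
grasp_force: 20.0
```

apply_moves(plan=[[0.047, -0.058, -0.003, 0, 0, -0.102], [0.052, -0.053, -0.003, 0, 0, -0.103], [0.056, -0.049, -0.003, 0, 0, -0.103], [0.059, -0.045, -0.003, 0, 0, -0.102], [0.064, -0.039, -0.003, 0, 0.001, -0.103]])

```text
clock: 34.85
eef_pos: [452.4, -148.6, 191.7]
eef_rot: [2.693, 1.617, 0.001]
force: [0.9, -0.3, -0.3]
opening: 30.3
grasp_force: 20.0
```

apply_moves(plan=[[0.066, -0.034, -0.003, 0, 0, -0.103], [0.068, -0.029, -0.003, 0.001, 0, -0.103], [0.071, -0.023, -0.002, 0, 0, -0.102], [0.072, -0.018, -0.003, 0, 0, -0.103], [0.074, -0.011, -0.003, 0, 0, -0.103]])

```text
clock: 35.35
eef_pos: [455.6, 74.5, 200.1]
eef_rot: [2.314, 2.124, 0.001]
force: [1.5, -0.8, -1.0]
opening: 29.8
grasp_force: 20.0
```

apply_moves(plan=[[0, 0, 0, 0, 0, 0], [0, 0, 0.05, 0, 0, 0], [0, 0, 0.05, 0, 0, 0], [0, 0, 0.05, 0, 0, 0], [0, 0, 0, 0, 0, 0]])

```text
clock: 35.85
eef_pos: [453.4, 71.8, 106.6]
eef_rot: [-2.316, -2.118, 0.009]
force: [-0.6, 0.2, 0.3]
opening: 29.7
grasp_force: 20.0
```

```bash
python3 - <<'E'
from geo import *
from fit import *
s=log(); print(s["eef_pos"].round(1),np.round(s["eef_rot"],3))
T=snap("top","t8"); S_=snap("side","s8")
a=cv2.resize(T[195:285,230:350],(480,360),interpolation=cv2.INTER_CUBIC);b=cv2.resize(S_[165:255,330:400],(280,360),interpolation=cv2.INTER_CUBIC)
cv2.imwrite("pics/c8.png",np.hstack([a,b])[:,:,::-1])
m=manip.trace("board","top"); print([(np.round(t["rect"]).tolist(),round(t["confidence"],2)) for t in m])
B=np.array([463.3,156.5,44]); V=np.array([U[1],-U[0],0])
for k in range(-2,3): print(k,proj("top",[B+k*42*U+18.5*(a*U+b*V) for a in(-1,1) for b in(-1,1)]).round(1).tolist())
E
```

```text
[453.4  71.8 106.6] [-2.316 -2.118  0.009]
[([283.0, 238.0, 37.0, 26.0], 0.98)]
-2 [[336.3, 249.4], [337.2, 236.5], [323.5, 248.4], [324.5, 235.6]]
-1 [[321.8, 248.3], [322.8, 235.4], [309.0, 247.3], [310.1, 234.5]]
0 [[307.2, 247.2], [308.3, 234.4], [294.5, 246.2], [295.7, 233.4]]
1 [[292.8, 246.1], [293.9, 233.3], [280.0, 245.1], [281.3, 232.3]]
2 [[278.3, 245.0], [279.6, 232.2], [265.6, 244.0], [267.0, 231.3]]
```

View pics/c8.png

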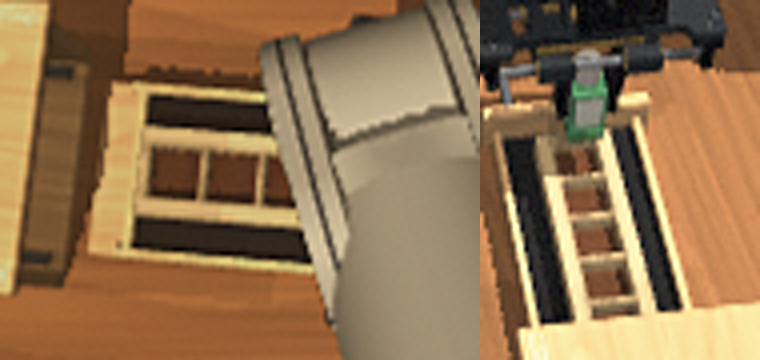

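apply_moves(plan=[[-0.002, 0, 0.02, 0, 0, 0], [0, 0, 0.02, 0, 0, 0], [0, 0, 0.01, 0, 0, 0], [0, 0, 0, 0, 0, 0], [0, 0, 0, 0, 0, 0]])

```text
clock: 36.5
eef_pos: [455.8, 71.6, 79.8]
eef_rot: [-2.318, -2.121, 0.0]
force: [0.4, 0.2, -0.6]
opening: 29.8
grasp_force: 20.0
```

apply_moves(plan=[[0, 0, 0.006, 0, 0, 0], [0, 0, 0.006, 0, 0, 0], [0, 0, 0.003, 0, 0, 0], [0, 0, 0, 0, 0, 0]])

```text
clock: 36.9
eef_pos: [455.6, 71.6, 70.6]
eef_rot: [-2.317, -2.121, 0.001]
force: [0.0, -0.2, -0.5]
opening: 29.6
grasp_force: 20.0
```

apply_moves(plan=[[0, 0, 0.005, 0, 0, 0], [0, 0, 0.005, 0, 0, 0], [0, 0, 0, 0, 0, 0]])

```text
clock: 37.2
eef_pos: [455.6, 71.6, 64.4]
eef_rot: [-2.317, -2.121, 0.001]
force: [0.4, 0.4, -0.1]
opening: 30.0
grasp_force: 20.0
```

apply_moves(plan=[[0, 0, 0.005, 0, 0, 0], [0, 0, 0.005, 0, 0, 0], [0, 0, 0.003, 0, 0, 0], [0, 0, 0, 0, 0, 0]])

```text
clock: 37.6
eef_pos: [455.6, 71.6, 56.7]
eef_rot: [-2.317, -2.121, 0.001]
force: [0.5, -0.2, -0.8]
opening: 29.9
grasp_force: 20.0
```

apply_moves(plan=[[0, 0, 0.002, 0, 0, 0], [0, 0, 0, 0, 0, 0]])

```text
clock: 37.8
eef_pos: [455.9, 71.6, 55.9]
eef_rot: [-2.318, -2.121, -0.0]
force: [-0.3, 0.1, -0.6]
opening: 29.6
grasp_force: 20.0
```

apply_moves(plan=[[0, 0, 0, 0, 0, 0], [0, 0, 0, 0, 0, 0], [0, 0, 0, 0, 0, 0], [0, 0, 0, 0, 0, 0]], grip=0.35)

```text
clock: 38.2
eef_pos: [455.9, 71.6, 55.9]
eef_rot: [-2.318, -2.121, -0.0]
force: [0.4, 0.3, 0.0]
opening: 52.6
grasp_force: 0.0
```

apply_moves(plan=[[0, 0, -0.03, 0, 0, 0], [0, 0, -0.05, 0, 0, 0], [0, 0, -0.07, 0, 0, 0], [0, 0, -0.07, 0, 0, 0], [0, 0, -0.07, 0, 0, 0]])

```text
clock: 38.7
eef_pos: [455.5, 71.5, 231.6]
eef_rot: [-2.318, -2.121, -0.0]
force: [0.5, -0.2, 0.2]
opening: 56.3
grasp_force: 0.0
```

```bash
python3 - <<'E'
from geo import *
log();plan([((440,-230,240),down(-40),48)])
E
```

```text
from [455.5  71.5 231.6] q [-0.06 -0.03 -0.19  1.85 -0.01  1.32 -0.34] F [ 0.5 -0.2  0.2] open 56.3 t 38.7
[[-0.072,0.003,-0.002,0,0,0.111],[-0.071,0.009,-0.002,0,0,0.111],[-0.071,0.015,-0.002,0,0,0.111],[-0.068,0.021,-0.002,0,0,0.11],[-0.067,0.027,-0.002,0,0,0.111]]
[[-0.064,0.033,-0.002,0,0,0.111],[-0.061,0.038,-0.002,0,0,0.111]]
end [ 440.1 -230.2  240. ]
```

apply_moves(plan=[[-0.072, 0.003, -0.002, 0, 0, 0.111], [-0.071, 0.009, -0.002, 0, 0, 0.111], [-0.071, 0.015, -0.002, 0, 0, 0.111], [-0.068, 0.021, -0.002, 0, 0, 0.11], [-0.067, 0.027, -0.002, 0, 0, 0.111]], grip=0)

```text
clock: 39.2
eef_pos: [444.4, -145.6, 236.1]
eef_rot: [2.723, 1.566, 0.001]
force: [0.2, 0.5, 0.2]
opening: 84.9
grasp_force: 0.0
```

apply_moves(plan=[[-0.064, 0.033, -0.002, 0, 0, 0.111], [-0.061, 0.038, -0.002, 0, 0, 0.111], [0, 0, 0, 0, 0, 0]])

```text
clock: 39.5
eef_pos: [438.7, -236.1, 238.3]
eef_rot: [2.853, 1.311, -0.002]
force: [0.0, 0.4, -1.5]
opening: 86.7
grasp_force: 0.0
```

```bash
python3 - <<'E'
from geo import *
from fit import *
log();T=snap("top","t9"); S_=snap("side","s9")
for c in C:
    L=manip.trace("bottle1",c); print(c,[(np.round(t["rect"]).tolist(),round(t["confidence"],2)) for t in L])
    for t in L:
        g=atz(c,[t["rect"][:2]],40)[0]; print(fit({c:t["pixels"]},BOT,g,[-.4,.7]).round(2))
    for n in("tumbler","clock"):
        L=manip.tip_of(n,c); print(n,[atz(c,[t["xy"]],0)[0].round() for t in L[:1]])
f=lambda im,c,r:cv2.resize(im[r-15:r+15,c-15:c+15],(260,260),interpolation=cv2.INTER_CUBIC)
a=np.hstack([f(T,325,170),f(T,385,165),f(T,333,240)])
cv2.imwrite("pics/c9.png",cv2.convertScaleAbs(a[:,:,::-1],alpha=1.3))
E
```

```text
side [([292.0, 223.0, 13.0, 24.0], 0.7), ([354.0, 197.0, 12.0, 20.0], 0.52)]
   [ 0.6762  0.0857 -0.8309] 0.108
   [0.6759 0.086  0.696 ] 0.113
[676.22  85.73  -0.83]
   [ 0.4447  0.0419 -0.1692] 0.201
   [0.4446 0.0423 0.9268] 0.21
[ 4.4473e+02  4.1880e+01 -1.7000e-01]
tumbler [array([ 750., -211.,    0.])]
clock [array([796.,  -5.,   0.])]
top [([311.0, 243.0, 116.0, 51.0], 0.53), ([323.0, 171.0, 12.0, 15.0], 0.52), ([386.0, 165.0, 18.0, 17.0], 0.47)]
   [ 0.4175  0.1649 -0.2172] 0.958
   [0.4131 0.1177 1.0949] 0.959
[ 4.1748e+02  1.6490e+02 -2.2000e-01]
   [ 0.6788  0.0896 -0.3111] 0.19
   [0.6789 0.0893 0.7949] 0.145
[678.94  89.28   0.79]
   [ 0.6831 -0.0925 -0.3887] 0.105
   [ 0.6825 -0.0923  1.192 ] 0.109
[ 6.831e+02 -9.253e+01 -3.900e-01]
tumbler [array([ 759., -200.,    0.])]
clock [array([792.,  -3.,   0.])]
```

View pics/c9.png

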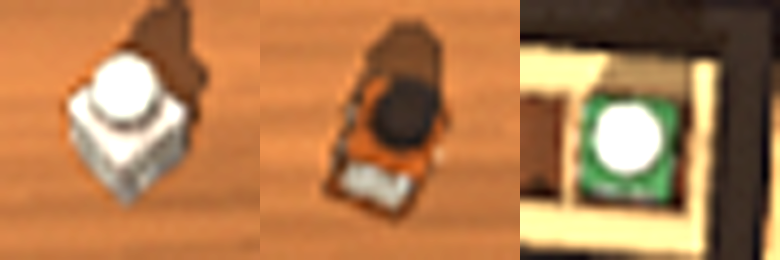

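```bash
python3 - <<'E'
from geo import *
s=log(); print("bias chk",atz("top",[(330.0,240.4)],112).round(1), "vs 455.9 71.6; F",)
print("bottle z",)
P=(680.8,-94)
plan([((*P,200),down(-22),45),((*P,110),down(-22),45),((*P,30),down(-22),25)])
print([(float(a[0]),a[1]) for a in track([((*P,200),down(-22)),((*P,30),down(-22)),((*P,30),down(68)),((676.9,88,30),down(45)),((676.9,88,30),down(-45))],s["q"])])
E
```

```text
bias chk [[456.3  73.2 112. ]] vs 455.9 71.6; F
bottle z
from [ 440.7 -229.2  238.3] q [ 0.25  0.04  0.14  1.78 -0.01  1.33 -0.3 ] F [0.2 0.2 0.1] open 87.0 t 39.9
[[0.061,0.023,0.009,0,0,-0.057],[0.061,0.026,0.009,0,0,-0.057],[0.059,0.029,0.009,0,0,-0.056],[0.057,0.031,0.01,0,0,-0.057],[0.057,0.034,0.009,0,0,-0.057]]
[[0.054,0.036,0.009,0,0,-0.057],[0.053,0.038,0.009,0,0,-0.057],[0,0,0.075,0,0,0],[0,0,0.075,0,0,0],[0,0,0.033,0,0,0]]
[[0,0,0.034,0,0,0],[0,0,0.033,0,0,0],[0,0,0.033,0,0,0]]
end [680.5 -94.1  30.2]
[(0.0, [0.06, 0.48, 0.01, 1.31, -0.0, 1.36, -0.31]), (0.0, [0.07, 0.62, 0.0, 1.47, -0.0, 1.06, -0.31]), (0.0, [0.29, 0.64, -0.31, 1.45, 0.21, 1.08, 1.13]), (0.0, [-0.01, 0.62, -0.27, 1.47, 0.18, 1.07, 0.48]), (0.0, [-0.23, 0.61, 0.04, 1.48, -0.03, 1.05, -0.96])]
```

apply_moves(plan=[[0.061, 0.023, 0.009, 0, 0, -0.057], [0.061, 0.026, 0.009, 0, 0, -0.057], [0.059, 0.029, 0.009, 0, 0, -0.056], [0.057, 0.031, 0.01, 0, 0, -0.057], [0.057, 0.034, 0.009, 0, 0, -0.057]], squeeze=15)

```text
clock: 40.4
eef_pos: [613.7, -132.3, 210.4]
eef_rot: [-2.679, -1.64, -0.0]
force: [-0.1, -0.0, 0.6]
opening: 87.3
grasp_force: 0.0
```

apply_moves(plan=[[0.054, 0.036, 0.009, 0, 0, -0.057], [0.053, 0.038, 0.009, 0, 0, -0.057], [0, 0, 0, 0, 0, 0], [0, 0, 0, 0, 0, 0], [0, 0, 0.065, 0, 0, 0]])

```text
clock: 40.9
eef_pos: [683.2, -96.5, 166.4]
eef_rot: [2.601, 1.75, 0.012]
force: [0.9, 0.3, -0.7]
opening: 87.4
grasp_force: 0.0
```

apply_moves(plan=[[0, 0, 0.065, 0, 0, 0], [0, 0, 0.033, 0, 0, 0], [0, 0, 0, 0, 0, 0], [0, 0, 0.033, 0, 0, 0], [0, 0, 0.033, 0, 0, 0]])

```text
clock: 41.4
eef_pos: [681.6, -96.3, 65.2]
eef_rot: [2.604, 1.752, 0.005]
force: [0.2, -0.5, -0.6]
opening: 87.4
grasp_force: 0.0
```

apply_moves(plan=[[0, 0, 0.03, 0, 0, 0], [0, 0, 0.024, 0, 0, 0], [0, 0, 0, 0, 0, 0]])

```text
clock: 41.7
eef_pos: [679.5, -95.8, 29.4]
eef_rot: [-2.606, -1.753, 0.002]
force: [0.3, 1.1, 0.9]
opening: 86.8
grasp_force: 0.0
```

apply_moves(plan=[[0, 0, 0, 0, 0, 0], [0, 0, 0, 0, 0, 0], [0, 0, 0, 0, 0, 0], [0, 0, 0, 0, 0, 0], [0, 0, 0, 0, 0, 0]], grip=1)

```text
clock: 42.2
eef_pos: [680.6, -95.5, 30.4]
eef_rot: [2.606, 1.755, 0.001]
force: [-0.4, -0.5, 0.2]
opening: 54.8
grasp_force: 0.0
```

apply_moves(plan=[[0, 0, 0, 0, 0, 0], [0, 0, 0, 0, 0, 0], [0, 0, 0, 0, 0, 0], [0, 0, 0, 0, 0, 0], [0, 0, 0, 0, 0, 0]])

```text
clock: 42.7
eef_pos: [680.4, -95.5, 30.0]
eef_rot: [-2.606, -1.755, 0.0]
force: [0.1, -0.5, -0.6]
opening: 29.7
grasp_force: 15.0
```

Aligned. Reopen, turn to yaw +68, squeeze again.

apply_moves(plan=[[0, 0, 0, 0, 0, 0], [0, 0, 0, 0, 0, 0], [0, 0, 0, 0, 0, 0], [0, 0, 0, 0, 0, 0], [0, 0, 0, 0, 0, -0.08]], grip=0.25)

```text
clock: 43.2
eef_pos: [680.4, -95.4, 30.1]
eef_rot: [-2.549, -1.836, -0.0]
force: [1.1, -0.7, -0.1]
opening: 60.5
grasp_force: 0.0
```

apply_moves(plan=[[0, 0, 0, 0, 0, -0.16], [0, 0, 0, 0, 0, -0.16], [0, 0, 0, 0, 0, -0.16], [0, 0, 0, 0, 0, -0.16], [0, 0, 0, 0, 0, -0.16]])

```text
clock: 43.7
eef_pos: [680.4, -95.5, 30.1]
eef_rot: [-1.851, -2.538, -0.0]
force: [-0.2, -0.2, 0.4]
opening: 65.3
grasp_force: 0.0
```

apply_moves(plan=[[0, 0, 0, 0, 0, -0.16], [0, 0, 0, 0, 0, -0.16], [0, 0, 0, 0, 0, -0.16], [0, 0, 0, 0, 0, -0.16], [0, 0, 0, 0, 0, -0.16]])

```text
clock: 44.2
eef_pos: [680.4, -95.5, 30.0]
eef_rot: [-0.976, -2.986, -0.0]
force: [0.3, -0.1, 0.1]
opening: 66.0
grasp_force: 0.0
```

apply_moves(plan=[[0, 0, 0, 0, 0, -0.16], [0, 0, 0, 0, 0, -0.16], [0, 0, 0, 0, 0, 0], [0, 0, 0, 0, 0, 0]])

```text
clock: 44.6
eef_pos: [680.3, -95.5, 30.0]
eef_rot: [-0.608, -3.082, -0.0]
force: [0.1, -0.3, -0.1]
opening: 65.2
grasp_force: 0.0
```

apply_moves(plan=[[0, 0, 0, 0, 0, 0], [0, 0, 0, 0, 0, 0], [0, 0, 0, 0, 0, 0], [0, 0, 0, 0, 0, 0], [0, 0, 0, 0, 0, 0]], grip=1, squeeze=20)

```text
clock: 45.1
eef_pos: [680.4, -95.4, 30.0]
eef_rot: [-0.602, -3.083, -0.0]
force: [-0.2, 0.1, 0.4]
opening: 33.2
grasp_force: 0.0
```

apply_moves(plan=[[0, 0, 0, 0, 0, 0], [0, 0, 0, 0, 0, 0], [0, 0, 0, 0, 0, 0], [0, 0, 0, 0, 0, 0]])

```text
clock: 45.5
eef_pos: [680.4, -95.4, 30.0]
eef_rot: [-0.602, -3.083, -0.0]
force: [0.0, -0.3, 0.9]
opening: 29.4
grasp_force: 20.0
```

```bash
python3 - <<'E'
from geo import *
s=log(); print(s["eef_pos"],s["opening"],s["grasp_force"]); B=np.array([463.3,155.2,0]); P=B
print(P); plan([(s["eef_pos"]+np.array([0,0,170]),None,45),(P+[0,0,200],down(-5.1),48)])
E
```

```text
[680.3616202  -95.3932117   29.98872235] 29.427133072521645 20.00000421772711
[463.3 155.2   0. ]
from [680.4 -95.4  30. ] q [ 0.29  0.64 -0.31  1.46  0.21  1.08  1.12] F [ 0.  -0.3  0.9] open 29.4 t 45.5
[[0,0,-0.071,0,0,0],[0,0,-0.071,0,0,0],[0,0,-0.07,0,0,0],[0,0,-0.071,0,0,0],[0.049,0.025,0,0,0,0.162]]
[[0.052,0.019,0,0,0,0.162],[0.054,0.012,0,0,0,0.163],[0.055,0.004,0,0,0,0.162],[0.055,-0.002,0,0,0,0.162],[0.055,-0.009,0,0,0,0.162]]
[[0.053,-0.016,0,0,0,0.163],[0.05,-0.022,0,0,0,0.162],[0.048,-0.029,0,0,0,0.162],[0.043,-0.035,0,0,0,0.162]]
end [463.1 155.4 199.8]
```

apply_moves(plan=[[0, 0, -0.071, 0, 0, 0], [0, 0, -0.071, 0, 0, 0], [0, 0, -0.07, 0, 0, 0], [0, 0, -0.071, 0, 0, 0], [0.049, 0.025, 0, 0, 0, 0.162]])

```text
clock: 46.0
eef_pos: [662.6, -74.3, 206.5]
eef_rot: [0.802, 3.026, 0.001]
force: [-0.0, 0.4, -0.6]
opening: 30.0
grasp_force: 20.0
```

apply_moves(plan=[[0.052, 0.019, 0, 0, 0, 0.162], [0.054, 0.012, 0, 0, 0, 0.163], [0.055, 0.004, 0, 0, 0, 0.162], [0.055, -0.002, 0, 0, 0, 0.162], [0.055, -0.009, 0, 0, 0, 0.162]])

```text
clock: 46.5
eef_pos: [549.0, 55.7, 199.9]
eef_rot: [1.715, 2.632, 0.0]
force: [-0.2, 0.1, -0.1]
opening: 29.7
grasp_force: 20.0
```

apply_moves(plan=[[0.053, -0.016, 0, 0, 0, 0.163], [0.05, -0.022, 0, 0, 0, 0.162], [0.048, -0.029, 0, 0, 0, 0.162], [0.043, -0.035, 0, 0, 0, 0.162], [0, 0, 0, 0, 0, 0]])

```text
clock: 47.0
eef_pos: [460.5, 159.2, 200.2]
eef_rot: [-2.316, -2.122, -0.001]
force: [0.6, -0.6, -0.8]
opening: 29.9
grasp_force: 20.0
```

apply_moves(plan=[[0, 0, 0.05, 0, 0, 0], [0, 0, 0.05, 0, 0, 0], [0, 0, 0.05, 0, 0, 0], [0, 0, 0, 0, 0, 0], [0, 0, 0, 0, 0, 0]])

```text
clock: 47.5
eef_pos: [463.3, 155.2, 110.4]
eef_rot: [-2.317, -2.121, 0.0]
force: [0.7, 0.8, 0.7]
opening: 29.7
grasp_force: 20.0
```

apply_moves(plan=[[0, 0, 0.02, 0, 0, 0], [0, 0, 0.01, 0, 0, 0], [0, 0, 0, 0, 0, 0], [0, 0, 0, 0, 0, 0]])

```text
clock: 47.9
eef_pos: [463.2, 155.5, 92.1]
eef_rot: [-2.318, -2.121, -0.0]
force: [0.6, -0.4, -0.3]
opening: 30.0
grasp_force: 20.0
```

```bash
python3 - <<'E'
from geo import *
from fit import *
s=log(); print(s["eef_pos"],np.round(s["eef_rot"],3))
T=snap("top","t10")
L=manip.trace("bottle1","top"); print([(np.round(t["rect"]).tolist(),round(t["confidence"],2)) for t in L])
print([(np.round(t["rect"]).tolist(),round(t["confidence"],2)) for t in manip.trace("board","top")])
E
```

```text
[463.21780916 155.45369788  92.10495214] [-2.318 -2.121 -0.   ]
[([324.0, 170.0, 13.0, 15.0], 0.67), ([330.0, 242.0, 6.0, 12.0], 0.64)]
[([327.0, 242.0, 18.0, 23.0], 0.79)]
```

Bottle bottom is at z≈62; descend to TCP 58.

apply_moves(plan=[[0, 0, 0.016, 0, 0, 0], [0, 0, 0.012, 0, 0, 0], [0, 0, 0.004, 0, 0, 0], [0, 0, 0, 0, 0, 0]])

```text
clock: 48.45
eef_pos: [462.6, 155.2, 71.9]
eef_rot: [-2.317, -2.12, 0.002]
force: [0.2, -0.6, -0.3]
opening: 30.1
grasp_force: 20.0
```

apply_moves(plan=[[0, 0, 0.005, 0, 0, 0], [0, 0, 0.005, 0, 0, 0], [0, 0, 0, 0, 0, 0]])

```text
clock: 48.75
eef_pos: [462.9, 155.3, 66.3]
eef_rot: [-2.318, -2.121, 0.001]
force: [0.4, 0.2, -0.2]
opening: 29.4
grasp_force: 20.0
```

apply_moves(plan=[[0, 0, 0.005, 0, 0, 0], [0, 0, 0.005, 0, 0, 0], [0, 0, 0.003, 0, 0, 0], [0, 0, 0, 0, 0, 0]])

```text
clock: 49.15
eef_pos: [462.9, 155.3, 58.5]
eef_rot: [-2.318, -2.121, 0.001]
force: [0.2, 0.2, -0.6]
opening: 29.9
grasp_force: 20.0
```

apply_moves(plan=[[0, 0, 0, 0, 0, 0], [0, 0, 0, 0, 0, 0], [0, 0, 0, 0, 0, 0], [0, 0, 0, 0, 0, 0]], grip=0.35)

```text
clock: 49.55
eef_pos: [463.2, 155.4, 59.0]
eef_rot: [2.318, 2.121, 0.0]
force: [1.0, -0.5, -0.6]
opening: 52.5
grasp_force: 0.0
```

apply_moves(plan=[[0, 0, -0.03, 0, 0, 0], [0, 0, -0.05, 0, 0, 0], [0, 0, -0.07, 0, 0, 0], [0, 0, -0.07, 0, 0, 0], [0, 0, 0, 0, 0, 0]])

```text
clock: 50.05
eef_pos: [465.8, 156.6, 196.6]
eef_rot: [2.315, 2.118, 0.013]
force: [0.3, 0.4, 0.3]
opening: 56.2
grasp_force: 0.0
```

```bash
python3 - <<'E'
from geo import *
from fit import *
log();m=manip.get_image("side");L=manip.trace("bottle5","side"); print([(np.round(t["rect"]).tolist(),round(t["confidence"],2)) for t in L])
P=(677.3,87.7)
plan([((*P,195),down(-45),45),((*P,110),down(-45),45),((*P,30),down(-45),25)])
E
```

```text
[([358.0, 218.0, 14.0, 17.0], 0.59), ([292.0, 222.0, 11.0, 23.0], 0.57), ([355.0, 198.0, 12.0, 20.0], 0.44)]
from [463.6 155.5 191.7] q [-0.04  0.07 -0.39  1.84  0.03  1.23 -0.53] F [-0.6 -0.4  0.2] open 56.7 t 50.15
[[-0.013,0.061,-0.001,0,0,0.148],[-0.007,0.062,-0.001,0.001,-0.001,0.148],[0.001,0.062,0,0,0,0.147],[0.008,0.062,-0.001,0,0,0.148],[0.015,0.06,-0.001,0.001,0,0.148]]
[[0.022,0.058,-0.001,0,-0.001,0.148],[0,0,0.071,0,0,0],[0,0,0.071,0,0,0],[0,0,0.033,0,0,0],[0,0,0.033,0,0,0]]
[[0,0,0.034,0,0,0],[0,0,0.033,0,0,0]]
end [677.   87.7  29.9]
```

apply_moves(plan=[[-0.013, 0.061, -0.001, 0, 0, 0.148], [-0.007, 0.062, -0.001, 0.001, -0.001, 0.148], [0.001, 0.062, 0, 0, 0, 0.147], [0.008, 0.062, -0.001, 0, 0, 0.148], [0.015, 0.06, -0.001, 0.001, 0, 0.148]], grip=0, squeeze=15)

```text
clock: 50.65
eef_pos: [641.7, 98.1, 191.1]
eef_rot: [-2.83, -1.362, 0.007]
force: [0.5, 1.4, 0.7]
opening: 84.2
grasp_force: 0.0
```

apply_moves(plan=[[0.022, 0.058, -0.001, 0, -0.001, 0.148], [0, 0, 0, 0, 0, 0], [0, 0, 0, 0, 0, 0], [0, 0, 0.065, 0, 0, 0], [0, 0, 0.065, 0, 0, 0]])

```text
clock: 51.15
eef_pos: [675.9, 88.8, 115.5]
eef_rot: [-2.901, -1.206, 0.0]
force: [0.2, -0.0, -0.7]
opening: 87.1
grasp_force: 0.0
```

apply_moves(plan=[[0, 0, 0.012, 0, 0, 0], [0, 0, 0, 0, 0, 0], [0, 0, 0, 0, 0, 0], [0, 0, 0.033, 0, 0, 0], [0, 0, 0.033, 0, 0, 0]])

```text
clock: 51.65
eef_pos: [678.1, 88.1, 71.9]
eef_rot: [2.901, 1.202, 0.005]
force: [0.4, 0.3, 0.2]
opening: 87.3
grasp_force: 0.0
```

apply_moves(plan=[[0, 0, 0.033, 0, 0, 0], [0, 0, 0.033, 0, 0, 0], [0, 0, 0, 0, 0, 0]])

```text
clock: 51.95
eef_pos: [675.6, 87.5, 28.8]
eef_rot: [-2.902, -1.202, 0.006]
force: [-0.6, -0.2, -0.3]
opening: 86.9
grasp_force: 0.0
```

apply_moves(plan=[[0, 0, 0, 0, 0, 0], [0, 0, 0, 0, 0, 0], [0, 0, 0, 0, 0, 0], [0, 0, 0, 0, 0, 0], [0, 0, 0, 0, 0, 0]], grip=1)

```text
clock: 52.45
eef_pos: [676.4, 87.6, 29.8]
eef_rot: [-2.902, -1.202, 0.003]
force: [0.2, -0.1, -0.0]
opening: 55.3
grasp_force: 0.0
```

apply_moves(plan=[[0, 0, 0, 0, 0, 0], [0, 0, 0, 0, 0, 0], [0, 0, 0, 0, 0, 0], [0, 0, 0, 0, 0, 0], [0, 0, 0, 0, 0, 0]])

```text
clock: 52.95
eef_pos: [676.2, 87.5, 29.3]
eef_rot: [-2.902, -1.202, 0.003]
force: [0.9, -0.0, -0.6]
opening: 30.6
grasp_force: 14.4
```

apply_moves(plan=[[0, 0, 0, 0, 0, 0], [0, 0, 0, 0, 0, 0]])

```text
clock: 53.15
eef_pos: [676.2, 87.5, 29.3]
eef_rot: [-2.902, -1.202, 0.003]
force: [0.3, -0.1, -0.2]
opening: 31.0
grasp_force: 14.4
```

apply_moves(plan=[[0, 0, 0, 0, 0, 0], [0, 0, 0, 0, 0, 0], [0, 0, 0, 0, 0, 0], [0, 0, 0, 0, 0, 0], [0, 0, 0, 0, 0, -0.08]], grip=0.25)

```text
clock: 53.65
eef_pos: [676.2, 87.6, 29.3]
eef_rot: [-2.863, -1.293, 0.003]
force: [0.7, 0.4, -0.3]
opening: 61.3
grasp_force: 0.0
```

apply_moves(plan=[[0, 0, 0, 0, 0, -0.16], [0, 0, 0, 0, 0, -0.16], [0, 0, 0, 0, 0, -0.16], [0, 0, 0, 0, 0, -0.16], [0, 0, 0, 0, 0, -0.16]])

```text
clock: 54.15
eef_pos: [676.2, 87.5, 29.3]
eef_rot: [-2.317, -2.12, 0.003]
force: [0.3, -0.9, 0.5]
opening: 65.2
grasp_force: 0.0
```

apply_moves(plan=[[0, 0, 0, 0, 0, -0.16], [0, 0, 0, 0, 0, -0.16], [0, 0, 0, 0, 0, -0.16], [0, 0, 0, 0, 0, -0.16], [0, 0, 0, 0, 0, -0.16]])

```text
clock: 54.65
eef_pos: [676.2, 87.5, 29.3]
eef_rot: [-1.549, -2.732, 0.003]
force: [-0.2, -0.4, 0.6]
opening: 65.1
grasp_force: 0.0
```

apply_moves(plan=[[0, 0, 0, 0, 0, -0.16], [0, 0, 0, 0, 0, -0.16], [0, 0, 0, 0, 0, 0], [0, 0, 0, 0, 0, 0]])

```text
clock: 55.05
eef_pos: [676.2, 87.4, 29.3]
eef_rot: [-1.207, -2.898, 0.002]
force: [0.6, -0.2, 0.9]
opening: 65.2
grasp_force: 0.0
```

apply_moves(plan=[[0, 0, 0, 0, 0, 0], [0, 0, 0, 0, 0, 0], [0, 0, 0, 0, 0, 0], [0, 0, 0, 0, 0, 0], [0, 0, 0, 0, 0, 0]], grip=1, squeeze=20)

```text
clock: 55.55
eef_pos: [676.2, 87.6, 29.3]
eef_rot: [-1.202, -2.901, 0.002]
force: [-0.2, -0.1, -0.1]
opening: 33.2
grasp_force: 0.0
```

apply_moves(plan=[[0, 0, 0, 0, 0, 0], [0, 0, 0, 0, 0, 0], [0, 0, 0, 0, 0, 0], [0, 0, 0, 0, 0, 0]])

```text
clock: 55.95
eef_pos: [676.2, 87.6, 29.3]
eef_rot: [-1.202, -2.901, 0.002]
force: [1.2, -1.2, 0.6]
opening: 30.6
grasp_force: 19.5
```

```bash
python3 - <<'E'
from geo import *
s=log(); print(s["eef_pos"],s["opening"],s["grasp_force"]); B=np.array([463.3,155.2,0]); P=B+84*U
print(P); plan([(s["eef_pos"]+np.array([0,0,180]),None,45),(P+[0,0,205],down(-5.1),48)])
E
```

```text
[676.18615683  87.56250825  29.30249971] 30.573591834928347 19.472921967117145
[470.76712094 238.86744949   0.        ]
from [676.2  87.6  29.3] q [ 0.16  0.67 -0.51  1.46  0.35  1.1   0.37] F [ 1.2 -1.2  0.6] open 30.6 t 55.95
[[0,0,-0.075,0,0,0],[0,0,-0.075,0,0,0],[0,0,-0.075,0,0,0],[0,-0.001,-0.075,0,0,0],[0.06,-0.009,0.001,0,0,0.159]]
[[0.059,-0.017,0.001,-0.001,0,0.159],[0.056,-0.023,0.001,0,0,0.159],[0.052,-0.03,0.001,-0.001,0,0.159],[0.049,-0.037,0.001,0,0,0.159],[0.043,-0.043,0.002,-0.001,0,0.159]]
[[0.038,-0.047,0.001,0,0,0.159]]
end [470.9 238.9 204.7]
```

apply_moves(plan=[[0, 0, -0.075, 0, 0, 0], [0, 0, -0.075, 0, 0, 0], [0, 0, -0.075, 0, 0, 0], [0, -0.001, -0.075, 0, 0, 0], [0.06, -0.009, 0.001, 0, 0, 0.159]])

```text
clock: 56.45
eef_pos: [651.8, 106.1, 215.7]
eef_rot: [1.386, 2.81, 0.007]
force: [-0.0, 1.7, -1.1]
opening: 30.3
grasp_force: 19.5
```

apply_moves(plan=[[0.059, -0.017, 0.001, -0.001, 0, 0.159], [0.056, -0.023, 0.001, 0, 0, 0.159], [0.052, -0.03, 0.001, -0.001, 0, 0.159], [0.049, -0.037, 0.001, 0, 0, 0.159], [0.043, -0.043, 0.002, -0.001, 0, 0.159]])

```text
clock: 56.95
eef_pos: [498.5, 217.9, 205.4]
eef_rot: [2.187, 2.256, 0.001]
force: [0.3, 1.2, -0.4]
opening: 30.4
grasp_force: 19.5
```

apply_moves(plan=[[0.038, -0.047, 0.001, 0, 0, 0.159], [0, 0, 0, 0, 0, 0], [0, 0, 0.05, 0, 0, 0], [0, 0, 0.05, 0, 0, 0], [0, 0, 0.05, 0, 0, 0]])

```text
clock: 57.45
eef_pos: [471.3, 238.5, 113.9]
eef_rot: [2.317, 2.121, 0.001]
force: [0.3, -0.2, -0.9]
opening: 30.6
grasp_force: 19.5
```

apply_moves(plan=[[0, 0, 0.02, 0, 0, 0], [0, 0, 0.02, 0, 0, 0], [0, 0, 0, 0, 0, 0], [0, 0, 0, 0, 0, 0]])

```text
clock: 57.85
eef_pos: [471.5, 239.2, 91.7]
eef_rot: [2.317, 2.121, 0.002]
force: [-0.2, 0.2, -1.0]
opening: 30.3
grasp_force: 19.5
```

```bash
python3 - <<'E'
from geo import *
s=log(); print(s["eef_pos"],np.round(s["eef_rot"],3),s["opening"])
B=np.array([463.3,155.2,0]); plan([(B+84*U+[0,0,80],down(-5.1),10)])
T=snap("top","t11");S_=snap("side","s11")
a=cv2.resize(T[195:285,230:350],(480,360),interpolation=cv2.INTER_CUBIC);b=cv2.resize(S_[165:255,330:400],(280,360),interpolation=cv2.INTER_CUBIC)
cv2.imwrite("pics/c11.png",np.hstack([a,b])[:,:,::-1])
E
```

```text
[471.47403449 239.20509959  91.66315844] [2.317e+00 2.121e+00 2.000e-03] 30.27735904413934
from [471.5 239.2  91.7] q [-0.06  0.29 -0.57  1.84  0.18  1.06 -0.78] F [-0.2  0.2 -1. ] open 30.3 t 57.85
[[0,-0.001,0.01,0.001,-0.001,0],[-0.001,0,0.009,0,0,0.001]]
end [470.8 238.7  80.3]
```

View pics/c11.png

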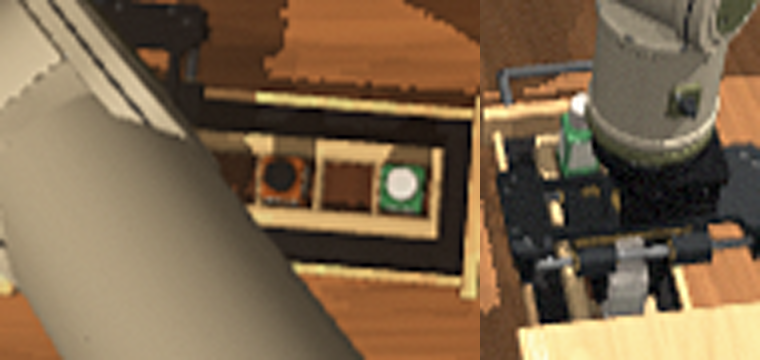

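apply_moves(plan=[[-0.001, -0.001, 0.016, 0, 0, 0], [0, 0, 0.012, 0, 0, 0], [0, 0, 0.004, 0, 0, 0], [0, 0, 0, 0, 0, 0]])

```text
clock: 58.35
eef_pos: [469.9, 238.2, 70.9]
eef_rot: [-2.317, -2.12, 0.001]
force: [-0.2, 0.7, -0.8]
opening: 30.3
grasp_force: 19.5
```

apply_moves(plan=[[0, 0, 0.005, 0, 0, 0], [0, 0, 0.005, 0, 0, 0], [0, 0, 0, 0, 0, 0]])

```text
clock: 58.65
eef_pos: [470.1, 238.2, 65.2]
eef_rot: [-2.317, -2.121, 0.001]
force: [0.2, -1.0, 0.2]
opening: 30.1
grasp_force: 19.5
```

apply_moves(plan=[[0, 0, 0.005, 0, 0, 0], [0, 0, 0.005, 0, 0, 0], [0, 0, 0.003, 0, 0, 0], [0, 0, 0, 0, 0, 0]])

```text
clock: 59.05
eef_pos: [470.1, 238.3, 57.4]
eef_rot: [-2.317, -2.121, 0.001]
force: [-0.3, -0.3, -1.2]
opening: 30.2
grasp_force: 19.5
```

Release, rise, move clear toward the front of the tray and check.

apply_moves(plan=[[0, 0, 0, 0, 0, 0], [0, 0, 0, 0, 0, 0], [0, 0, 0, 0, 0, 0], [0, 0, 0, 0, 0, 0]], grip=0.35)

```text
clock: 59.45
eef_pos: [470.3, 238.4, 57.9]
eef_rot: [-2.318, -2.121, -0.001]
force: [-0.3, -0.0, -0.2]
opening: 52.4
grasp_force: 0.0
```

apply_moves(plan=[[0, 0, -0.03, 0, 0, 0], [0, 0, -0.05, 0, 0, 0], [0, 0, -0.07, 0, 0, 0], [0, 0, -0.07, 0, 0, 0], [0, 0, -0.05, 0, 0, 0]])

```text
clock: 59.95
eef_pos: [470.6, 238.8, 222.7]
eef_rot: [2.317, 2.121, 0.004]
force: [0.9, -0.7, 0.5]
opening: 56.5
grasp_force: 0.0
```

```bash
python3 - <<'E'
from geo import *
log(); plan([((440,-120,240),down(40),45)])
print(F-178*U, F-220*U)
E
```

```text
from [470.6 238.8 222.7] q [-0.03  0.16 -0.58  1.69  0.09  1.31 -0.71] F [ 0.9 -0.7  0.5] open 56.5 t 59.95
[[-0.067,0,-0.003,0,0,-0.111],[-0.066,-0.005,-0.004,0.001,0,-0.112],[-0.066,-0.012,-0.003,0,0,-0.111],[-0.064,-0.017,-0.003,0.001,0,-0.111],[-0.063,-0.022,-0.003,0,0,-0.111]]
[[-0.061,-0.028,-0.004,0,0,-0.112],[-0.057,-0.034,-0.003,0.001,0,-0.111],[-0.055,-0.038,-0.003,0,0,-0.111],[-0.051,-0.043,-0.003,0.001,0,-0.111]]
end [ 439.7 -120.   239.7]
[446.6 -32.2   0. ] [442.86643953 -74.03372475   0.        ]
```

apply_moves(plan=[[-0.067, 0, -0.003, 0, 0, -0.111], [-0.066, -0.005, -0.004, 0.001, 0, -0.112], [-0.066, -0.012, -0.003, 0, 0, -0.111], [-0.064, -0.017, -0.003, 0.001, 0, -0.111], [-0.063, -0.022, -0.003, 0, 0, -0.111]], grip=1, squeeze=20)

```text
clock: 60.45
eef_pos: [453.0, 37.6, 229.7]
eef_rot: [-1.798, -2.575, 0.001]
force: [0.6, -0.1, 0.5]
opening: 24.5
grasp_force: 0.0
```

apply_moves(plan=[[-0.061, -0.028, -0.004, 0, 0, -0.112], [-0.057, -0.034, -0.003, 0.001, 0, -0.111], [-0.055, -0.038, -0.003, 0, 0, -0.111], [-0.051, -0.043, -0.003, 0.001, 0, -0.111], [0, 0, 0, 0, 0, 0]])

```text
clock: 60.95
eef_pos: [438.2, -125.8, 237.4]
eef_rot: [-1.334, -2.843, 0.005]
force: [0.4, 1.7, -0.9]
opening: 0.6
grasp_force: 0.0
```

```bash
python3 - <<'E'
from geo import *
log()
T=snap("top","t12");S_=snap("side","s12")
a=cv2.resize(T[195:285,230:350],(480,360),interpolation=cv2.INTER_CUBIC);b=cv2.resize(S_[165:255,330:400],(280,360),interpolation=cv2.INTER_CUBIC)
cv2.imwrite("pics/c12.png",np.hstack([a,b])[:,:,::-1])
P=np.array([442,-85,0]); print(proj("top",[[446.6,-32.2,43]]))
plan([((P+[0,0,120]),down(84.9),45),((P+[0,0,22]),down(84.9),30)])
E
```

```text
[[366.93663358 245.15281839]]
from [ 439.1 -120.8  237.2] q [ 0.41 -0.04 -0.23  1.85 -0.01  1.33  0.87] F [ 0.1  1.2 -0.9] open 0.5 t 61.05
[[0.006,0.006,0.028,0,0,-0.143],[0.005,0.007,0.028,-0.001,-0.001,-0.143],[0.005,0.007,0.028,0,0,-0.143],[0.004,0.008,0.028,0,-0.001,-0.143],[0.003,0.008,0.028,-0.001,0,-0.144]]
[[0.002,0.008,0.027,0,0,-0.143],[0.001,0.008,0.028,0,-0.001,-0.143],[0,0,0.041,0,0,0],[0,0,0.041,0,0,0],[0,0,0.041,0,0,0]]
[[0,0,0.041,0,0,0]]
end [441.8 -85.3  21.8]
```

View pics/c12.png

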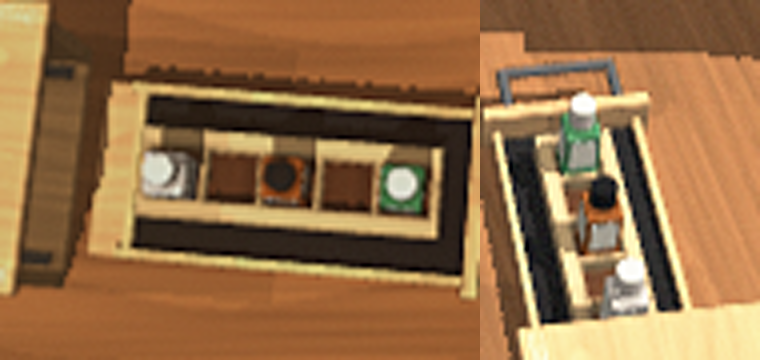

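```bash
python3 - <<'E'
from geo import *
s=manip.sense(); P=np.array([441.5,-85,0]); Q=down(-5.1,25)
E=P+U*340
print([(float(a[0]),a[1],a[2]) for a in track([(P+[0,0,120],Q),(P+[0,0,22],Q),(E+[0,0,22],Q)],s["q"])],E)
plan([((P+[0,0,120]),Q,45),((P+[0,0,22]),Q,30),(P+[0,0,22]+U*27,Q,10),(P+[0,0,22]+U*57,Q,10)])
print("push dir in tool", Q.inv().apply(U).round(4))
E
```

```text
[(0.0, [0.53, 0.17, -0.13, 1.97, -0.43, 1.18, 0.5], 'elbow z 700 wrist [ 429. -233.  438.]'), (0.0, [0.53, 0.32, -0.14, 2.03, -0.45, 0.99, 0.59], 'elbow z 683 wrist [ 429. -233.  340.]'), (0.0, [0.02, 0.31, -0.38, 2.06, -0.47, 0.67, -0.06], 'elbow z 683 wrist [460. 106. 340.]')] [471.72406093 253.65396224   0.        ]
from [ 439.1 -120.8  237.2] q [ 0.41 -0.04 -0.23  1.85 -0.01  1.33  0.87] F [ 0.1  1.2 -0.9] open 0.5 t 61.05
[[0.006,0.006,0.028,-0.032,0.075,0.14],[0.005,0.005,0.028,-0.031,0.075,0.14],[0.004,0.003,0.029,-0.032,0.075,0.141],[0.002,0.002,0.029,-0.031,0.076,0.14],[0.001,0.002,0.029,-0.032,0.075,0.14]]
[[0,0,0.029,-0.032,0.075,0.14],[-0.003,0.001,0.029,-0.031,0.075,0.14],[-0.017,0,0.037,0,0,0],[-0.017,0,0.037,0,0,0],[-0.018,0,0.037,0,0,0]]
[[-0.017,0,0.037,0,0,0],[0.014,0,0.006,0,0,0],[0.013,0,0.007,0,0,0],[0.014,0,0.006,0,0,0],[0.011,0,0.005,0,0,0]]
[[0.012,0,0.006,0,0,0],[0.011,0,0.005,0,0,0],[0.011,0,0.006,0,0,0]]
end [446.8 -28.4  21.7]
push dir in tool [ 0.9063 -0.      0.4226]
```

apply_moves(plan=[[0.006, 0.006, 0.028, -0.032, 0.075, 0.14], [0.005, 0.005, 0.028, -0.031, 0.075, 0.14], [0.004, 0.003, 0.029, -0.032, 0.075, 0.141], [0.002, 0.002, 0.029, -0.031, 0.076, 0.14], [0.001, 0.002, 0.029, -0.032, 0.075, 0.14]])

```text
clock: 61.55
eef_pos: [441.6, -93.3, 153.1]
eef_rot: [-1.908, -2.192, -0.342]
force: [-0.5, -1.0, -0.6]
opening: 0.4
grasp_force: 0.0
```

apply_moves(plan=[[0, 0, 0.029, -0.032, 0.075, 0.14], [-0.003, 0.001, 0.029, -0.031, 0.075, 0.14], [-0.017, 0, 0.037, 0, 0, 0], [-0.017, 0, 0.037, 0, 0, 0], [-0.018, 0, 0.037, 0, 0, 0]])

```text
clock: 62.05
eef_pos: [442.0, -83.6, 45.9]
eef_rot: [-2.07, -1.901, -0.459]
force: [0.6, -0.5, 0.1]
opening: 0.4
grasp_force: 0.0
```

apply_moves(plan=[[-0.017, 0, 0.037, 0, 0, 0], [0, 0, 0, 0, 0, 0], [0.014, 0, 0.006, 0, 0, 0], [0.014, 0, 0.006, 0, 0, 0], [0, 0, 0, 0, 0, 0]])

```text
clock: 62.55
eef_pos: [444.1, -64.9, 24.0]
eef_rot: [-2.069, -1.903, -0.46]
force: [-0.2, -0.3, -0.5]
opening: 0.8
grasp_force: 0.0
```

apply_moves(plan=[[0.011, 0, 0.005, 0, 0, 0], [0.006, 0, 0.003, 0, 0, 0], [0.005, 0, 0.002, 0, 0, 0], [0.005, 0, 0.002, 0, 0, 0], [0.005, 0, 0.002, 0, 0, 0]])

```text
clock: 63.05
eef_pos: [445.1, -45.9, 23.2]
eef_rot: [-2.072, -1.9, -0.459]
force: [-0.4, 0.6, -0.3]
opening: 0.2
grasp_force: 0.0
```

apply_moves(plan=[[0.005, 0, 0.002, 0, 0, 0], [0.005, 0, 0.002, 0, 0, 0], [0.005, 0, 0.003, 0, 0, 0], [0.005, 0, 0.002, 0, 0, 0]])

```text
clock: 63.45
eef_pos: [446.3, -32.9, 23.3]
eef_rot: [-2.072, -1.9, -0.459]
force: [-0.3, -2.6, -1.7]
opening: 0.4
grasp_force: 1.1
```

```bash
python3 - <<'E'
from geo import *
s=log(); p=s["eef_pos"]; print(p,s["force"]); print("off-axis",np.cross(U,p-F)[2],"along",(p-F)@U)
E
```

```text
[446.296823   -32.8684738   23.29752499] [-0.27046244 -2.55116851 -1.72584145]
off-axis 0.24255323687854258 along -178.69277805842128
```

apply_moves(plan=[[0.008, 0, 0.0037, 0, 0, 0], [0.01, 0, 0.0047, 0, 0, 0], [0.0121, 0, 0.0056, 0, 0, 0], [0.0121, 0, 0.0056, 0, 0, 0], [0.0121, 0, 0.0056, 0, 0, 0]])

```text
clock: 63.95
eef_pos: [449.5, 3.7, 23.5]
eef_rot: [-2.071, -1.9, -0.459]
force: [1.2, -2.2, -2.2]
opening: 0.2
grasp_force: 1.3
```

apply_moves(plan=[[0.0121, 0, 0.0056, 0, 0, 0], [0.0121, 0, 0.0056, 0, 0, 0], [0.0121, 0, 0.0056, 0, 0, 0], [0.0121, 0, 0.0056, 0, 0, 0], [0.0121, 0, 0.0056, 0, 0, 0]])

```text
clock: 64.45
eef_pos: [452.8, 43.4, 23.6]
eef_rot: [-2.072, -1.9, -0.459]
force: [2.5, -3.0, -1.0]
opening: -0.0
grasp_force: 1.2
```

apply_moves(plan=[[0.0121, 0, 0.0056, 0, 0, 0], [0.0121, 0, 0.0056, 0, 0, 0], [0.0121, 0, 0.0056, 0, 0, 0], [0.0121, 0, 0.0056, 0, 0, 0], [0.0121, 0, 0.0056, 0, 0, 0]])

```text
clock: 64.95
eef_pos: [456.2, 83.2, 23.6]
eef_rot: [-2.072, -1.9, -0.459]
force: [1.7, -2.6, -1.0]
opening: 0.3
grasp_force: 1.2
```

apply_moves(plan=[[0.0121, 0, 0.0056, 0, 0, 0], [0.0121, 0, 0.0056, 0, 0, 0], [0.0121, 0, 0.0056, 0, 0, 0], [0.0121, 0, 0.0056, 0, 0, 0], [0.0121, 0, 0.0056, 0, 0, 0]])

```text
clock: 65.45
eef_pos: [459.6, 123.1, 23.7]
eef_rot: [-2.072, -1.9, -0.458]
force: [1.5, -2.4, -0.9]
opening: 0.0
grasp_force: 1.2
```

apply_moves(plan=[[0.0121, 0, 0.0056, 0, 0, 0], [0.0121, 0, 0.0056, 0, 0, 0], [0.0121, 0, 0.0056, 0, 0, 0], [0.0121, 0, 0.0056, 0, 0, 0], [0.0121, 0, 0.0056, 0, 0, 0]])

```text
clock: 65.95
eef_pos: [463.1, 163.0, 23.8]
eef_rot: [-2.072, -1.9, -0.459]
force: [1.5, -1.9, -1.2]
opening: 0.4
grasp_force: 1.2
```

```bash
python3 - <<'E'
from geo import *
s=log(); p=s["eef_pos"]; print(p,s["force"]); print("off-axis",np.cross(U,p-F)[2],"along",(p-F)@U, np.round(s["q"],2))
E
```

```text
[463.10353174 162.95224974  23.79279532] [ 1.51452896 -1.91427077 -1.19990329]
off-axis 0.9097266857910152 along 17.84672459396514 [ 0.18  0.26 -0.34  2.11 -0.51  0.74  0.14]
```

Two more 40 mm stretches (to y≈242), then creep to the stop.

apply_moves(plan=[[0.0121, 0, 0.0056, 0, 0, 0], [0.0121, 0, 0.0056, 0, 0, 0], [0.0121, 0, 0.0056, 0, 0, 0], [0.0121, 0, 0.0056, 0, 0, 0], [0.0121, 0, 0.0056, 0, 0, 0]])

```text
clock: 66.45
eef_pos: [466.5, 202.8, 23.9]
eef_rot: [-2.072, -1.9, -0.458]
force: [1.0, -2.7, -1.9]
opening: 0.2
grasp_force: 1.2
```

apply_moves(plan=[[0.0121, 0, 0.0056, 0, 0, 0], [0.0121, 0, 0.0056, 0, 0, 0], [0.01, 0, 0.0047, 0, 0, 0], [0.01, 0, 0.0047, 0, 0, 0], [0.008, 0, 0.0037, 0, 0, 0]])

```text
clock: 66.95
eef_pos: [469.5, 237.2, 23.9]
eef_rot: [-2.071, -1.9, -0.459]
force: [1.3, -2.4, -1.1]
opening: 0.2
grasp_force: 1.0
```

apply_moves(plan=[[0.006, 0, 0.0028, 0, 0, 0], [0.005, 0, 0.0023, 0, 0, 0], [0.005, 0, 0.0023, 0, 0, 0], [0.005, 0, 0.0023, 0, 0, 0]])

```text
clock: 67.35
eef_pos: [470.7, 250.5, 23.9]
eef_rot: [-2.072, -1.9, -0.458]
force: [-0.5, -1.5, -0.2]
opening: 0.8
grasp_force: 0.9
```

apply_moves(plan=[[0.0045, 0, 0.0021, 0, 0, 0], [0.0045, 0, 0.0021, 0, 0, 0]])

```text
clock: 67.55
eef_pos: [471.3, 256.5, 23.9]
eef_rot: [-2.072, -1.9, -0.459]
force: [1.7, -2.7, -0.2]
opening: 0.3
grasp_force: 0.9
```

apply_moves(plan=[[0.003, 0, 0.0014, 0, 0, 0], [0.003, 0, 0.0014, 0, 0, 0]])

```text
clock: 67.75
eef_pos: [471.6, 260.4, 23.9]
eef_rot: [-2.072, -1.9, -0.459]
force: [0.7, -2.0, -0.5]
opening: 0.5
grasp_force: 0.8
```

apply_moves(plan=[[0.003, 0, 0.0014, 0, 0, 0], [0.003, 0, 0.0014, 0, 0, 0]])

```text
clock: 67.95
eef_pos: [471.9, 262.5, 23.3]
eef_rot: [-2.074, -1.9, -0.456]
force: [-1.9, -15.6, 3.3]
opening: 0.5
grasp_force: 6.7
```

apply_moves(plan=[[0.003, 0, 0.0014, 0, 0, 0], [0.002, 0, 0.001, 0, 0, 0]])

```text
clock: 68.15
eef_pos: [472.1, 263.1, 22.4]
eef_rot: [-2.077, -1.899, -0.453]
force: [-4.4, -27.0, 5.7]
opening: 0.4
grasp_force: 10.7
```

apply_moves(plan=[[0.003, 0, 0.0014, 0, 0, 0], [0, 0, 0, 0, 0, 0]])

```text
clock: 68.35
eef_pos: [472.3, 263.5, 21.8]
eef_rot: [-2.08, -1.898, -0.451]
force: [-3.5, -28.0, 4.6]
opening: 0.2
grasp_force: 12.0
```

apply_moves(plan=[[0.003, 0, 0.0014, 0, 0, 0], [0, 0, 0, 0, 0, 0]])

```text
clock: 68.55
eef_pos: [472.5, 263.8, 21.2]
eef_rot: [-2.082, -1.898, -0.45]
force: [-5.4, -35.7, 5.9]
opening: 0.6
grasp_force: 14.9
```

apply_moves(plan=[[-0.012, 0, -0.0056, 0, 0, 0], [-0.03, 0, -0.014, 0, 0, 0], [-0.06, 0, -0.028, 0, 0, 0], [-0.06, 0, -0.028, 0, 0, 0], [-0.06, 0, -0.028, 0, 0, 0]])

```text
clock: 69.05
eef_pos: [459.5, 124.4, 24.3]
eef_rot: [-2.07, -1.901, -0.459]
force: [0.9, -0.1, -0.1]
opening: 0.2
grasp_force: 0.0
```

apply_moves(plan=[[0.03, 0, -0.06, 0, 0, 0], [0.03, 0, -0.06, 0, 0, 0], [0.03, 0, -0.06, 0, 0, 0], [-0.06, 0, -0.028, 0, 0, 0], [-0.06, 0, -0.028, 0, 0, 0]])

```text
clock: 69.55
eef_pos: [453.7, 49.5, 146.5]
eef_rot: [-2.069, -1.906, -0.461]
force: [1.0, -1.4, -1.3]
opening: 0.4
grasp_force: 0.0
```

apply_moves(plan=[[0, 0, 0, 0, 0, 0], [0, 0, 0, 0, 0, 0], [0, 0, 0, 0, 0, 0], [0, 0, 0, 0, 0, 0], [0, 0, 0, 0, 0, 0]])

```text
clock: 70.05
eef_pos: [453.2, 50.2, 144.7]
eef_rot: [-2.07, -1.901, -0.458]
force: [-0.2, -0.4, -0.4]
opening: 0.5
grasp_force: 0.0
```

```bash
python3 - <<'E'
from geo import *
log();T=snap("top","t13")
cv2.imwrite("pics/c13.png",cv2.resize(T[180:280,180:340,::-1],(800,500),interpolation=cv2.INTER_CUBIC))
for c in C:
    if c=="side": manip.get_image(c)
    for n in("phone","camera","tumbler","clock"):
        z=170 if n=="camera" else 0
        print(c,n,[atz(c,[t["xy"]],z)[0].round() for t in manip.tip_of(n,c)[:1]])
E
```

```text
side phone [array([ 355., -259.,    0.])]
side camera [array([484., 512., 170.])]
side tumbler [array([ 751., -207.,    0.])]
side clock [array([793., -13.,   0.])]
top phone [array([509., 583.,   0.])]
top camera []
top tumbler [array([ 763., -200.,    0.])]
top clock [array([801.,   7.,   0.])]
```

View pics/c13.png

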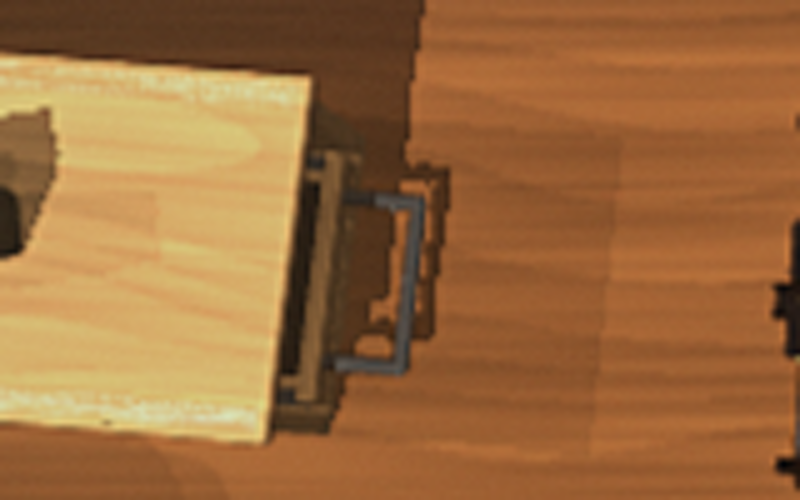

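```bash
python3 - <<'E'
from h import *
T0=cv2.imread("pics/t12.png");T1=cv2.imread("pics/t13.png")
# handle centre now from c13: bar ends (418,203),(402,365)
f=lambda a:(np.array(a)+.5)/5-.5+[180,180]
H=atz("top",f([(418,203),(402,368)]),43);print(H.round(1),H.mean(0).round(1))
Pn=atz("top",f([(347,155),(318,400)]),50);print("panel outer top edge",Pn.round(1),Pn.mean(0).round(1))
c=T0[225:270,345:390]; a=cv2.resize(c,(450,450),interpolation=cv2.INTER_CUBIC)
b=cv2.resize(T1[205:265,225:275],(375,450),interpolation=cv2.INTER_CUBIC)
cv2.imwrite("pics/c14.png",cv2.convertScaleAbs(np.hstack([a,b]),alpha=1.6,beta=20))
E
```

```text
[[523.6 268.9  43. ]
 [427.9 276.3  43. ]] [475.8 272.6  43. ]
panel outer top edge [[551.7 309.9  50. ]
 [410.  322.8  50. ]] [480.8 316.3  50. ]
```

View pics/c14.png

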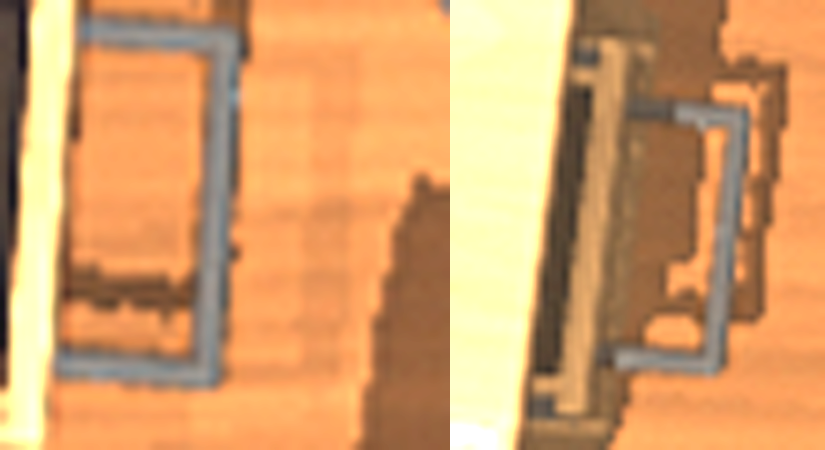

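```bash
python3 -c "
from rig import manip
print(manip.finish_job())"
```

```text
the job is handed in; nothing more can be done
None
```

I handed the job in: the board is wells-up in the tray, the three bottles present each stand in their own well, and the tray is pushed in until it stopped hard. From the top view it looks home to within 2–3 mm. The bottles could not be seen after closing, but they stood upright just before, and the phone, camera, glass and clock were not moved.

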